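Line up the milk jugs by size on the jug tray

TASK

Line up the four steel milk jugs on the tray in order of size, the smallest on the pad next to the rinser and the largest at the far end, each standing upright in the middle of its own pad with its handle pointing straight out over the tray's front edge, towards the robot. Set them down without dropping or tipping any, and do not knock or shove the blue tumbler that stands among them.

Things in the scene. Friction and masses are not known exactly. Their poses are not given: they have to be found in the camera images.
- jug_mini: the smallest of four open steel milk jugs, loose: 62 mm tall, round, 54 mm across at the base, tapering to a straight round neck 46 mm across that takes up the top 34 mm below the rim; thin wall, hollow; a bar handle stands out to 22 mm beyond the base's edge, a small spout opposite. Origin: centre of the underside; z up, x from the handle (at -x) to the spout (at +x). Best gripped across the neck, fingers on the +y and -y sides, clear of handle and spout.
- jug_small: the second smallest of four open steel milk jugs, loose: 82 mm tall, round, 68 mm across at the base, tapering to a straight round neck 54 mm across that takes up the top 34 mm below the rim; thin wall, hollow; a bar handle stands out to 26 mm beyond the base's edge, a small spout opposite. Origin: centre of the underside; z up, x from the handle (at -x) to the spout (at +x). Best gripped across the neck, fingers on the +y and -y sides, clear of handle and spout.
- jug_medium: the second largest of four open steel milk jugs, loose: 102 mm tall, round, 80 mm across at the base, tapering to a straight round neck 62 mm across that takes up the top 34 mm below the rim; thin wall, hollow; a bar handle stands out to 30 mm beyond the base's edge, a small spout opposite. Origin: centre of the underside; z up, x from the handle (at -x) to the spout (at +x). Best gripped across the neck, fingers on the +y and -y sides, clear of handle and spout.
- jug_large: the largest of four open steel milk jugs, loose: 122 mm tall, round, 92 mm across at the base, tapering to a straight round neck 68 mm across that takes up the top 34 mm below the rim; thin wall, hollow; a bar handle stands out to 32 mm beyond the base's edge, a small spout opposite. Origin: centre of the underside; z up, x from the handle (at -x) to the spout (at +x). Best gripped across the neck, fingers on the +y and -y sides, clear of handle and spout.
- pad_a: one of four identical round black rubber pads with a grey ring, 100 mm across, 3 mm thick, fixed in one straight row at 120 mm spacing on a shallow steel tray (140 x 500 mm, floor 6 mm, lip 12 mm high, lip 15 mm from the pads' edges); which of the names lies where in the row changes from start to start. Origin: centre of its underside, 6 mm above the counter; z up, y along the row, x across the tray, away from its front edge (the long edge nearer the robot).
- pad_b: one of four identical round black rubber pads with a grey ring, 100 mm across, 3 mm thick, fixed in one straight row at 120 mm spacing on a shallow steel tray (140 x 500 mm, floor 6 mm, lip 12 mm high, lip 15 mm from the pads' edges); which of the names lies where in the row changes from start to start. Origin: centre of its underside, 6 mm above the counter; z up, y along the row, x across the tray, away from its front edge (the long edge nearer the robot).
- pad_c: one of four identical round black rubber pads with a grey ring, 100 mm across, 3 mm thick, fixed in one straight row at 120 mm spacing on a shallow steel tray (140 x 500 mm, floor 6 mm, lip 12 mm high, lip 15 mm from the pads' edges); which of the names lies where in the row changes from start to start. Origin: centre of its underside, 6 mm above the counter; z up, y along the row, x across the tray, away from its front edge (the long edge nearer the robot).
- pad_d: one of four identical round black rubber pads with a grey ring, 100 mm across, 3 mm thick, fixed in one straight row at 120 mm spacing on a shallow steel tray (140 x 500 mm, floor 6 mm, lip 12 mm high, lip 15 mm from the pads' edges); which of the names lies where in the row changes from start to start. Origin: centre of its underside, 6 mm above the counter; z up, y along the row, x across the tray, away from its front edge (the long edge nearer the robot).
- rinser: square steel jug rinser, 140 x 140 mm, 30 mm high, with a slotted top and a black five-armed star in the middle (top of the star at 43 mm), fixed off one end of the tray in line with the row (175 mm from the nearest pad, centre to centre); it is at the left or the right end, and a black open knock box with a rubber bar (140 x 140 mm, 95 mm high) is at the other, likewise 175 mm from its pad. Origin: centre of the underside; z up, y along the row.
- tumbler: navy-blue ceramic tumbler without a handle, 66 mm across at the rim, 95 mm tall, loose, standing upright among the jugs at the start; to be left alone. Origin: centre of the underside, z up.
There are look-alikes about, which are no part of the job. Leave any purple look-alike of the jug_small alone.

How it is judged (in metres and radians):
At the end, for the whole second after the job is handed in: Each jug is upright (6 degrees), at rest, its centre within 15 mm of a pad's centre, in order of size from the rinser (smallest nearest), handle towards the tray's front edge within 25 degrees of square to the row; tumbler upright, within 3 cm of its start (((horizontal distance between jug_mini and pad_a below 0.015 m and z of jug_mini in the frame of pad_a between -0.002 and 0.007 m) or (horizontal distance between jug_mini and pad_b below 0.015 m and z of jug_mini in the frame of pad_b between -0.002 and 0.007 m) or (horizontal distance between jug_mini and pad_c below 0.015 m and z of jug_mini in the frame of pad_c between -0.002 and 0.007 m) or (horizontal distance between jug_mini and pad_d below 0.015 m and z of jug_mini in the frame of pad_d between -0.002 and 0.007 m)) and horizontal distance between jug_mini and rinser between 0.135 and 0.215 m and angle between each of jug_mini, jug_small, jug_medium, jug_large's own z axis and vertical below 0.1 rad and angle between the x axis of each of jug_mini, jug_small, jug_medium, jug_large and the x axis of rinser, either way round below 0.45 rad and ((world y of rinser above 0 m and y of rinser in the frame of jug_mini above 0.1 m) or (world y of rinser below 0 m and y of rinser in the frame of jug_mini below -0.1 m)) and linear speed of each of jug_mini, jug_small, jug_medium, jug_large below 0.02 m/s and angular speed of each of jug_mini, jug_small, jug_medium, jug_large below 0.2 rad/s and ((horizontal distance between jug_small and pad_a below 0.015 m and z of jug_small in the frame of pad_a between -0.002 and 0.007 m) or (horizontal distance between jug_small and pad_b below 0.015 m and z of jug_small in the frame of pad_b between -0.002 and 0.007 m) or (horizontal distance between jug_small and pad_c below 0.015 m and z of jug_small in the frame of pad_c between -0.002 and 0.007 m) or (horizontal distance between jug_small and pad_d below 0.015 m and z of jug_small in the frame of pad_d between -0.002 and 0.007 m)) and horizontal distance between jug_small and rinser between 0.255 and 0.335 m and ((world y of rinser above 0 m and y of rinser in the frame of jug_small above 0.1 m) or (world y of rinser below 0 m and y of rinser in the frame of jug_small below -0.1 m)) and ((horizontal distance between jug_medium and pad_a below 0.015 m and z of jug_medium in the frame of pad_a between -0.002 and 0.007 m) or (horizontal distance between jug_medium and pad_b below 0.015 m and z of jug_medium in the frame of pad_b between -0.002 and 0.007 m) or (horizontal distance between jug_medium and pad_c below 0.015 m and z of jug_medium in the frame of pad_c between -0.002 and 0.007 m) or (horizontal distance between jug_medium and pad_d below 0.015 m and z of jug_medium in the frame of pad_d between -0.002 and 0.007 m)) and horizontal distance between jug_medium and rinser between 0.375 and 0.455 m and ((world y of rinser above 0 m and y of rinser in the frame of jug_medium above 0.1 m) or (world y of rinser below 0 m and y of rinser in the frame of jug_medium below -0.1 m)) and ((horizontal distance between jug_large and pad_a below 0.015 m and z of jug_large in the frame of pad_a between -0.002 and 0.007 m) or (horizontal distance between jug_large and pad_b below 0.015 m and z of jug_large in the frame of pad_b between -0.002 and 0.007 m) or (horizontal distance between jug_large and pad_c below 0.015 m and z of jug_large in the frame of pad_c between -0.002 and 0.007 m) or (horizontal distance between jug_large and pad_d below 0.015 m and z of jug_large in the frame of pad_d between -0.002 and 0.007 m)) and horizontal distance between jug_large and rinser between 0.495 and 0.575 m and ((world y of rinser above 0 m and y of rinser in the frame of jug_large above 0.1 m) or (world y of rinser below 0 m and y of rinser in the frame of jug_large below -0.1 m)) and angle between tumbler's own z axis and vertical below 0.2 rad and distance of tumbler from where it was at the start of the episode below 0.03 m); the robot touches nothing.
It fails at once if a jug tipped more than 35 degrees (angle between any of jug_mini, jug_small, jug_medium, jug_large's own z axis and vertical above 0.61 rad).
It fails at once if a jug dropped (let go so that it falls about 3 cm or more) ((linear speed of jug_mini above 0.75 m/s and contact force between the fingers and jug_mini below 0.05 N) or (linear speed of jug_small above 0.75 m/s and contact force between the fingers and jug_small below 0.05 N) or (linear speed of jug_medium above 0.75 m/s and contact force between the fingers and jug_medium below 0.05 N) or (linear speed of jug_large above 0.75 m/s and contact force between the fingers and jug_large below 0.05 N)).
It fails at once if the tumbler knocked over or shoved more than 3 cm (angle between tumbler's own z axis and vertical above 0.35 rad or distance of tumbler from where it was at the start of the episode above 0.03 m).
It also fails if it takes over 96 s, if anything falls off the work surface, if the arm or the gripper's body presses on something with over 40 N, if the wrist force passes 120 N, or if a joint passes its speed limit or range.

ROBOT

A 6-joint arm with a two-finger parallel gripper is mounted at the origin on the work surface. World frame = base frame: x ahead of the robot, y to its left, z up, the work surface at z = 0. Lengths are in m, angles in degrees, forces in N, time in s.
With the tool pointing down it reaches from about 0.35 to 0.875 m from the base axis. Payload 4.2 kg.
Tool frame: the origin (TCP) lies midway between the tips of the shut fingers; the grasp point (between the pads) lies 19 mm behind it; x points along the fingers, y is the direction in which the jaws open and shut, and the axes are right-handed (so a half turn about x gives the same grasp; the last joint's range is limited). The gripper opens to 87 mm and grips with 3 to 60 N. Pads are 19 mm wide; open, the fingers measure 117 mm over their backs; the gripper's body (75 mm by 190 mm) begins 51 mm behind the grasp point.
Start: joints at [80.42, 22.042, 0.453, 0, -68.411, -14.817], TCP at [0.258, 0.569, 0.223] pointing down, gripper open.
Joint ranges: [-179.83, 179.83], [-69.29, 118.12], [-61.27, 80.66], [-181.25, 117.63], [-171.15, -9.14], [-177.46, 177.46]. Speed limits (degrees/s): [159.86, 159.86, 180, 180, 180, 180].

INTERFACE

Orientations are given as a 3x3 rotation matrix whose columns are the frame's x, y, z axes.
In Python, from station import r gives the robot as it stands.
- The arm moves only by the tool play_rows, never from a script. Its argument "plan" is a list that holds one entry, the list of rows, each a list of 6 numbers: the shift along the tool's x, y, z in cm, then the turn, a rotation vector about the tool's x, y, z in units of 10 degrees (1.0 is 10 degrees). A call has 1 to 5 rows; each row is the pose to reach, as a shift and turn from the pose commanded when the call began, along the tool's axes at that moment; what a row does not reach only later rows make up. A row lasts 1/8 s, in which the tool goes at most 62.5 mm and 10.7 degrees, less where a joint would pass 70% of its speed; a pose out of reach is approached as far as the arm can. A call with a gripper value outside its range is refused whole. "hand" is the opening, from 0 (shut) to 1 (fully open), set as the call begins (left out, the last holds). The fingers move at their own pace and stop on an object; the grip force is fixed at half the most. Time passes only in rows, so rows that repeat a pose let the fingers close. It gives the time, the measured TCP pose, the force and the opening at its end, in the units of the state.
- r.sense(): the state, without advancing time (a new reading comes with each control period).
- r.capture(name): name is "scene" or "side" or "wrist"; returns (picture, depth): 400x640x3 uint8, blue, green, red; 400x640 float32, m along the optical axis (not along the pixel's ray), 0 where there is no reading.
- r.get_calibration(name): a dict with "vfov" (degrees; the focal length in pixels is half the picture's height over the tangent of half this angle, whatever the lens; pixels are square), "cx", "cy" (the principal point, pixels), "rvec" (rotation vector, rad) and "tvec" (3), from world to camera coordinates, as OpenCV has them. Camera axes: x right, y down, z forward; pixel columns grow to the right and rows downward; lengths in m; the calibration is good to about 2 mm. The wrist camera is an equidistant fisheye: a pixel r from the principal point sees the ray r / f radians off the axis. A picture is of the moment at which its call begins: read the wrist's pose just before it. get_calibration takes no time and is no camera call; for the wrist camera it gives the pose at the moment of the call.
- r.finish_job(): hands the job in, once; it reports no verdict.
The state is a dict: "time_s": time; "joints": joint angles; "joint_velocities": joint speeds; "effort": joint torques, N m; "tcp_pos": TCP position; "ee_rot": TCP orientation; "wrist_force": force on the tool from outside, world axes, zero at the start; "moment": the same for the moment, N m; "gripper_width": opening from 0.0 (shut) to 1.0 (fully open).
Only numpy, scipy, OpenCV 4.12 (cv2) and the standard library are available. Lean on these libraries where they do the work, as an engineer would, in place of code of your own. Each camera call takes 0.05 s, during which the arm holds its last target.

## Working session

There is one attempt and no reset: what is moved stays moved. The work goes in short steps, Python scripts to look and compute and a tool call to move; the robot and the scene stay as the last step left them, time stands still between calls to the robot, and variables do not carry over. Pictures are saved under pics/ and viewed, and the job is handed in when it is done.

Besides the shell and the picture viewer there is one more tool, called after ">>>" by a JSON object that holds its "api" and its "payload". play_rows: Moves the arm, as the interface text tells. Its arguments: {"type":"object","properties":{"plan":{"type":"array","items":{"type":"array","items":{"type":"array","items":{"type":"number"}}}},"hand":{"type":"number"}},"required":["plan"]}

```bash
ls; mkdir -p pics; python3 - <<'E'
from station import r
import cv2
print(r.sense())
for n in ("scene","side","wrist"):
    c=r.get_calibration(n);print(n,c)
    p,d=r.capture(n);cv2.imwrite(f"pics/{n}0.png",p)
    import numpy as np;np.save(f"pics/{n}0.npy",d)
E
```

```text
pics
{'time_s': 0.0, 'joints': array([ 8.04213368e+01,  2.20914043e+01,  3.79426833e-01, -2.77394279e-02,
       -6.84135854e+01, -1.48163525e+01]), 'joint_velocities': array([-0.06425354,  0.07051294,  0.04319481, -0.02633386,  0.02494624,
        0.01194249]), 'effort': array([-1.89808045e-03, -3.90664530e+01,  1.87399650e+01,  4.21998248e+00,
        1.09520636e-02, -2.02304846e-04]), 'tcp_pos': array([0.2578803 , 0.56864214, 0.22145369]), 'ee_rot': array([[-8.08571558e-04, -4.13186963e-01, -9.10645859e-01],
       [-2.08597963e-03, -9.10643478e-01,  4.13187735e-01],
       [-9.99997497e-01,  2.23368056e-03, -1.25579171e-04]]), 'wrist_force': array([-0.77171677, -0.55666495,  0.23412529]), 'moment': array([-0.007838  , -0.00642674,  0.04640267]), 'gripper_width': 0.9959510051396196}
scene {'vfov': 44.75698633911156, 'cx': 323.3438106710638, 'cy': 200.44858380416215, 'rvec': array([ 1.07721105,  2.25486298, -1.14888287]), 'tvec': array([ 0.306331  , -0.16306293,  1.6999766 ])}
side {'vfov': 49.058571122746976, 'cx': 316.88667658619045, 'cy': 204.85376178558118, 'rvec': array([ 2.15639055, -0.55879392,  0.26649017]), 'tvec': array([-0.41190407,  0.13312968,  1.00123604])}
wrist {'vfov': 65.70646984690485, 'cx': 319.13004931971767, 'cy': 200.04787257965097, 'rvec': array([-1.59548664,  2.47551165,  0.38799186]), 'tvec': array([ 0.62356995, -0.03795201,  0.39276822])}
```

View pics/scene0.png

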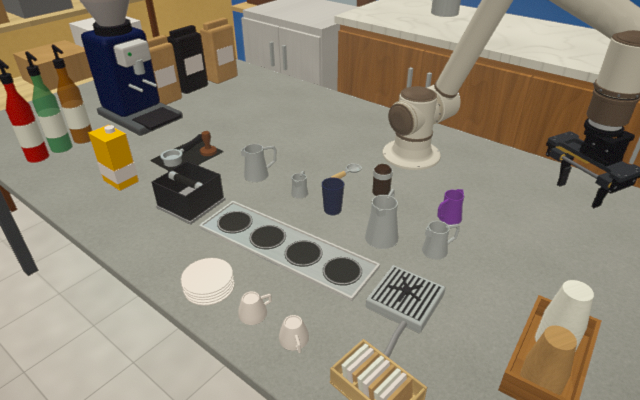

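View pics/side0.png

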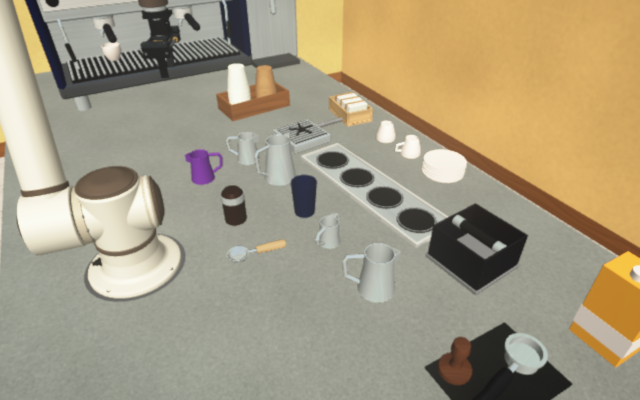

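View pics/wrist0.png

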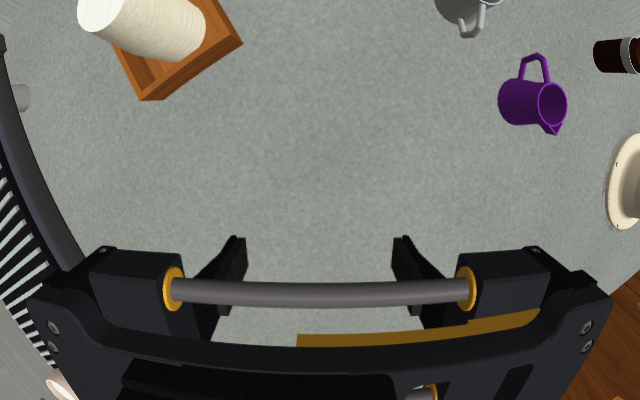

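The pictures show four steel jugs. In the scene view they are at (255,162), (300,186), (382,221) and (436,240). The purple look-alike is at (452,205), the blue tumbler at (332,197), the rinser at (407,293) and the knock box at (188,190). A brown jar at (382,180) and a portafilter/tool at (345,172) are clutter. I'll measure with depth from both views.

```bash
cat > h.py <<'E'
import numpy as np, cv2
def K(c):
    f=200/np.tan(np.radians(c['vfov'])/2); return f
def cloud(c,d):
    f=K(c); v,u=np.mgrid[0:400,0:640]
    P=np.stack([(u-c['cx'])/f*d,(v-c['cy'])/f*d,d],-1)
    R=cv2.Rodrigues(np.array(c['rvec']))[0]
    W=(P-np.array(c['tvec']))@R
    W[d<=0]=np.nan
    return W
def proj(c,X):
    f=K(c);R=cv2.Rodrigues(np.array(c['rvec']))[0]
    p=np.atleast_2d(X)@R.T+np.array(c['tvec']); return np.c_[p[:,0]/p[:,2]*f+c['cx'],p[:,1]/p[:,2]*f+c['cy']]
def circ(p):
    A=np.c_[2*p,np.ones(len(p))];b=(p**2).sum(1)
    s=np.linalg.lstsq(A,b,rcond=None)[0];return s[0],s[1],np.sqrt(s[2]+s[0]**2+s[1]**2)
E
python3 - <<'E'
from h import *
from station import r
for n in("scene","side"):
    c=r.get_calibration(n);d=np.load(f"pics/{n}0.npy");W=cloud(c,d);p=cv2.imread(f"pics/{n}0.png")
    z=W[...,2]
    m=(z>0.02)&(z<0.16)&(W[...,0]>0.2)&(W[...,0]<0.95)&(abs(W[...,1])<0.75)
    k,l,s,ce=cv2.connectedComponentsWithStats(m.astype(np.uint8))
    print(n,"table z",np.nanmedian(z[(W[...,0]>.3)&(W[...,0]<.7)&(z<.015)]))
    for i in range(1,k):
        if s[i,4]<60: continue
        q=W[l==i];print(ce[i].round(),s[i,4],"min",np.min(q,0).round(3),"max",np.max(q,0).round(3),"bgr",np.median(p[l==i],0))
E
```

```text
scene table z -0.0005289116801927621
[189. 147.] 512 min [ 0.41  -0.643  0.02 ] max [ 0.596 -0.532  0.087] bgr [ 49.5  73.  103. ]
[115. 161.] 1415 min [ 0.695 -0.692  0.02 ] max [ 0.771 -0.586  0.16 ] bgr [  0. 126. 155.]
[256. 159.] 729 min [ 0.367 -0.359  0.02 ] max [ 0.477 -0.286  0.107] bgr [128. 135. 135.]
[188. 188.] 2567 min [ 0.592 -0.445  0.02 ] max [ 0.747 -0.285  0.098] bgr [36. 38. 39.]
[382. 177.] 474 min [0.235 0.017 0.02 ] max [0.291 0.077 0.095] bgr [41. 51. 68.]
[299. 182.] 271 min [ 0.378 -0.171  0.02 ] max [ 0.457 -0.122  0.066] bgr [124. 131. 130.]
[333. 193.] 629 min [ 0.308 -0.105  0.02 ] max [0.462 0.019 0.096] bgr [62. 47. 45.]
[383. 218.] 1274 min [0.365 0.13  0.02 ] max [0.486 0.213 0.127] bgr [129. 136. 135.]
[451. 204.] 609 min [0.203 0.246 0.02 ] max [0.305 0.304 0.084] bgr [119.  56. 103.]
[439. 236.] 755 min [0.346 0.281 0.02 ] max [0.431 0.345 0.085] bgr [130. 137. 137.]
[207. 279.] 1752 min [ 0.805 -0.113  0.02 ] max [0.925 0.011 0.05 ] bgr [210. 225. 235.]
[406. 295.] 2795 min [0.524 0.266 0.02 ] max [0.677 0.416 0.045] bgr [128. 135. 134.]
[553. 34
[... 992 characters left out ...]
 [ 0.389 -0.052  0.02 ] max [0.453 0.017 0.097] bgr [66. 49. 46.]
[233. 202.] 713 min [0.225 0.012 0.02 ] max [0.283 0.068 0.096] bgr [44. 51. 63.]
[476. 243.] 4687 min [ 0.587 -0.444  0.02 ] max [ 0.743 -0.292  0.098] bgr [34. 35. 36.]
[328. 228.] 542 min [ 0.371 -0.175  0.02 ] max [ 0.449 -0.125  0.066] bgr [174.  182.5 179. ]
[375. 268.] 1811 min [ 0.367 -0.366  0.02 ] max [ 0.469 -0.293  0.105] bgr [173. 182. 178.]
[610. 316.] 3841 min [ 0.69  -0.692  0.02 ] max [ 0.749 -0.595  0.16 ] bgr [ 43. 131. 191.]
[512. 366.] 1452 min [ 0.412 -0.637  0.02 ] max [ 0.593 -0.566  0.04 ] bgr [109.5 116.  112. ]
[457. 357.] 796 min [ 0.413 -0.583  0.02 ] max [ 0.463 -0.535  0.087] bgr [ 45.  65. 103.]
```

```bash
cat > m.py <<'E'
from h import *
from station import r
from scipy.optimize import least_squares
J={'mini':(62,23,(.41,-.15),27,22),'small':(82,27,(.39,.31),34,26),'medium':(102,31,(.42,-.32),40,30),'large':(122,34,(.43,.17),46,32),'tumbler':(95,33,(.42,-.02),30,0)}
def neck(W,n,g=None):
    h,rad,g0,_,_=J[n];g=g0 if g is None else g;h/=1e3;rad/=1e3
    z=W[...,2];D=np.hypot(W[...,0]-g[0],W[...,1]-g[1])
    q=W[(z>h-.028)&(z<h+.008)&(D<.085)]
    # circle of known radius, robust (handle/spout outliers)
    f=lambda x:np.hypot(q[:,0]-x[0],q[:,1]-x[1])-rad
    s=least_squares(f,g,loss='soft_l1',f_scale=.002)
    a=q-np.r_[s.x,0];ra=np.hypot(a[:,0],a[:,1])
    o=a[(ra>rad+.009)&(ra<rad+.05)]
    hd=np.degrees(np.arctan2(o[:,1].mean(),o[:,0].mean())) if len(o) else None
    o2=a[ra>rad+.015]
    hd2=np.degrees(np.arctan2(o2[:,1].mean(),o2[:,0].mean())) if len(o2) else None
    return s.x.round(4),'res',np.median(abs(f(s.x))).round(4),'n',len(q),'handle',hd,hd2,len(o2)
E
python3 - <<'E'
from m import *
for n in("scene","side"):
    c=r.get_calibration(n);d=np.load(f"pics/{n}0.npy");W=cloud(c,d);p=cv2.imread(f"pics/{n}0.png")
    print(n)
    for k in J: print(k,*neck(W,k))
    z=W[...,2]
    m=(z<.03)&(z>-0.01)&(p.max(2)<75)&(W[...,0]>.5)&(W[...,0]<.85)
    m=m.astype(np.uint8)
    for ct in cv2.findContours(m,0,2)[0]:
        if cv2.contourArea(ct)<250: continue
        ij=ct[:,0];f=K(c);R=cv2.Rodrigues(c['rvec'])[0]
        ray=np.c_[(ij[:,0]-c['cx'])/f,(ij[:,1]-c['cy'])/f,np.ones(len(ij))]@R
        o=-R.T@c['tvec'];t=(.009-o[2])/ray[:,2];X=o+ray*t[:,None]
        print('pad',cv2.fitEllipse(ct)[0],circ(X[:,:2]))
    q=W[(z>.024)&(z<.036)&(W[...,0]>.5)&(W[...,0]<.7)&(W[...,1]>.24)&(W[...,1]<.45)]
    b=cv2.minAreaRect((q[:,:2]*1000).astype(np.float32));print('rinser',b)
E
```

```text
scene
mini [ 0.4259 -0.1463] res 0.0019 n 208 handle -161.0208981068663 -157.9627568335701 5
small [0.3985 0.3081] res 0.0019 n 413 handle 145.56902045699562 145.53413130160567 34
medium [ 0.4353 -0.3248] res 0.0023 n 346 handle 151.35605138445047 151.28307045130074 30
large [0.4428 0.1687] res 0.0017 n 479 handle -166.215848523904 -165.6372324542942 25
tumbler [ 0.4275 -0.0141] res 0.0029 n 355 handle None None 0
pad (341.7449035644531, 270.0343322753906) (np.float64(0.6180386288502984), np.float64(0.16566732551671678), np.float64(0.041631546083481456))
pad (302.89422607421875, 252.3129119873047) (np.float64(0.6293799527809583), np.float64(0.046407480807862), np.float64(0.0414018584823718))
pad (267.1521911621094, 236.11282348632812) (np.float64(0.641276254339299), np.float64(-0.07267970745512875), np.float64(0.04103711934219935))
pad (234.1337432861328, 221.05111694335938) (np.float64(0.6527514423890726), np.float64(-0.1923419464184239), np.float64(0.0408298333969079))
pad (191.59536743164062, 269.8262023925781) (np.float64(0.664386190450781), np.float64(-0.3780260654302022), np.fl
[... 962 characters left out ...]
at64(0.08028722144147081))
pad (416.2823181152344, 219.2998046875) (np.float64(0.6488942325344608), np.float64(-0.194608615680199), np.float64(0.041250052161480893))
pad (384.4538879394531, 196.52696228027344) (np.float64(0.6371120825375154), np.float64(-0.07509695026774399), np.float64(0.0403514154370174))
pad (356.66546630859375, 176.67431640625) (np.float64(0.6250085674471646), np.float64(0.0438875456115162), np.float64(0.04003878235121221))
pad (332.1505432128906, 159.06666564941406) (np.float64(0.613592169909283), np.float64(0.16387430040730666), np.float64(0.03998641309741792))
rinser ((595.1831665039062, 337.7975158691406), (140.54522705078125, 145.63865661621094), 5.8329997062683105)
```

```bash
python3 - <<'E'
import cv2,numpy as np
a=cv2.imread('pics/scene0.png')[140:265,230:480];b=cv2.imread('pics/side0.png')[120:310,180:420]
a=cv2.resize(a,None,fx=3,fy=3,interpolation=2);cv2.imwrite('pics/a0.png',a)
cv2.imwrite('pics/b0.png',cv2.resize(b,None,fx=3,fy=3,interpolation=2))
E
```

```text
(no output)
```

View pics/a0.png

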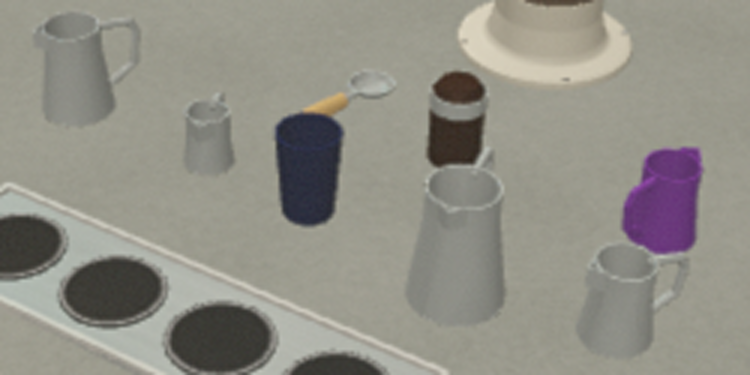

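View pics/b0.png

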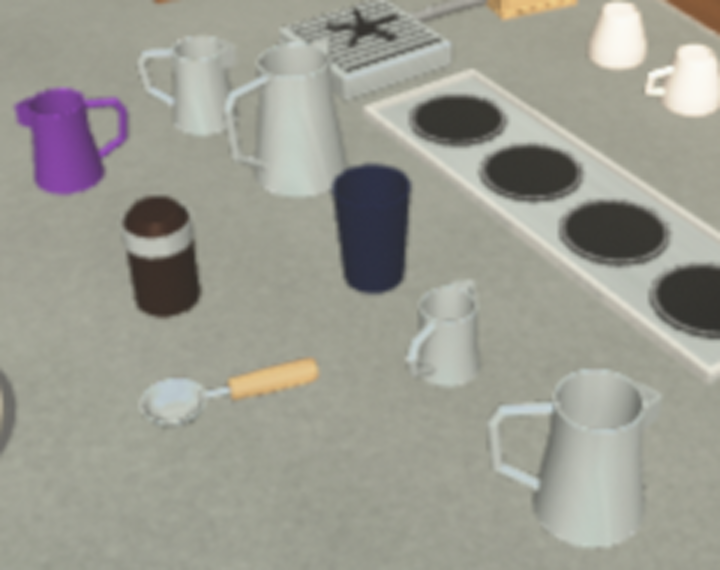

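Sizes match: the jug heights are 62, 82, 102 and 122 mm, and pad spacing is 120 mm with the row yawed about 5.6°. The rinser is at +y.

- **Possible mix-ups:** steel at scene (436,240) is 82 mm and so jug_small; purple at (452,205) is the look-alike. (382,221) is large, (255,162) medium and (300,186) mini. White cups at (253,305) and (293,331) are clutter.
- **Close crops:** these confirm the choices.
- **Order of placing:** large, medium, small, mini.

```bash
cat > go.py <<'E'
import sys,numpy as np
from scipy.spatial.transform import Rotation as Ro
from station import r
# usage: go.py x y z jaw_az [nrows]
x,y,z,az=map(float,sys.argv[1:5])
s=r.sense();R0=s['ee_rot'];p=s['tcp_pos']
a=np.radians(az+180)
X=np.array([0,0,-1.]);Y=np.array([np.cos(a),np.sin(a),0]);Rt=np.c_[X,Y,np.cross(X,Y)]
d=R0.T@(np.array([x,y,z])-p)*100;rv=Ro.from_matrix(R0.T@Rt).as_rotvec(degrees=True)/10
print('t',s['time_s'],'p',p.round(4),'az',np.degrees(np.arctan2(-R0[1,1],-R0[0,1])).round(1),'j',s['joints'].round(0),'w',s['gripper_width'],'F',s['wrist_force'].round(1))
n=int(np.ceil(max(np.linalg.norm(d)/4.5,np.linalg.norm(rv)/.9,1)))
print('total',d.round(2),rv.round(2),'rows needed',n)
for i in range(1,n+1):print((d*i/n).round(1).tolist(),(rv*i/n).round(2).tolist())
E
python3 go.py .439 .168 .2 106
```

```text
t 0.15 p [0.258  0.5688 0.2217] az 65.6 j [ 80.  22.   0.  -0. -68. -15.] w 0.9956565895290203 F [ 0.4 -0.  -0.6]
total [  2.22  29.01 -33.04] [-4.04  0.   -0.01] rows needed 10
[0.2, 2.9, -3.3] [-0.4, 0.0, -0.0]
[0.4, 5.8, -6.6] [-0.81, 0.0, -0.0]
[0.7, 8.7, -9.9] [-1.21, 0.0, -0.0]
[0.9, 11.6, -13.2] [-1.62, 0.0, -0.0]
[1.1, 14.5, -16.5] [-2.02, 0.0, -0.0]
[1.3, 17.4, -19.8] [-2.42, 0.0, -0.01]
[1.6, 20.3, -23.1] [-2.83, 0.0, -0.01]
[1.8, 23.2, -26.4] [-3.23, 0.0, -0.01]
[2.0, 26.1, -29.7] [-3.64, 0.0, -0.01]
[2.2, 29.0, -33.0] [-4.04, 0.0, -0.01]
```

>>> {"api": "play_rows", "payload": {"plan": [[[0.2, 2.9, -3.3, -0.4, 0, 0], [0.4, 5.8, -6.6, -0.8, 0, 0], [0.7, 8.7, -9.9, -1.2, 0, 0], [0.9, 11.6, -13.2, -1.6, 0, 0], [1.1, 14.5, -16.5, -2.0, 0, 0]]], "hand": 1}}

```text
time_s: 0.78
tcp_pos: [0.3488, 0.3675, 0.2113]
ee_rot: [[-0.0, -0.074, -0.997], [-0.0, -0.997, 0.074], [-1.0, 0.0, 0.0]]
wrist_force: [0.6, -0.1, -0.3]
gripper_width: 1.001
```

```bash
python3 go.py .439 .168 .2 106
```

```text
t 0.775 p [0.3488 0.3675 0.2113] az 85.7 j [ 65.  11. -17.  -0. -62.  21.] w 1.0013350840093154 F [ 0.6 -0.1 -0.3]
total [  1.13  19.22 -10.48] [-2.03  0.   -0.  ] rows needed 5
[0.2, 3.8, -2.1] [-0.41, 0.0, -0.0]
[0.5, 7.7, -4.2] [-0.81, 0.0, -0.0]
[0.7, 11.5, -6.3] [-1.22, 0.0, -0.0]
[0.9, 15.4, -8.4] [-1.62, 0.0, -0.0]
[1.1, 19.2, -10.5] [-2.03, 0.0, -0.0]
```

>>> {"api": "play_rows", "payload": {"plan": [[[0.2, 3.8, -2.1, -0.4, 0, 0], [0.5, 7.7, -4.2, -0.8, 0, 0], [0.7, 11.5, -6.3, -1.2, 0, 0], [0.9, 15.4, -8.4, -1.6, 0, 0], [1.1, 19.2, -10.5, -2.0, 0, 0]]]}}

```text
time_s: 1.4
tcp_pos: [0.4387, 0.1681, 0.2004]
ee_rot: [[-0.0, 0.271, -0.962], [0.0, -0.962, -0.271], [-1.0, -0.0, 0.0]]
wrist_force: [0.2, 0.1, 0.4]
gripper_width: 0.997
```

```bash
python3 go.py .439 .168 .089 106; python3 - <<'E'
from m import *
c=r.get_calibration('wrist');p,d=r.capture('wrist');cv2.imwrite('pics/w1.png',p)
# wrist fisheye cloud
def wcloud(c,d):
    f=K(c);v,u=np.mgrid[0:400,0:640];a=u-c['cx'];b=v-c['cy'];rr=np.hypot(a,b)+1e-9;th=rr/f
    D=np.stack([np.sin(th)*a/rr,np.sin(th)*b/rr,np.cos(th)],-1);P=D/D[...,2:]*d[...,None]
    R=cv2.Rodrigues(c['rvec'])[0];W=(P-c['tvec'])@R;W[d<=0]=np.nan;return W
W=wcloud(c,d)
z=W[...,2];print('table',np.nanmedian(z[z<.02]))
for k in J:
    try: print(k,*neck(W,k))
    except Exception as e: print(k,e)
E
```

```text
t 1.4 p [0.4387 0.1681 0.2004] az 105.7 j [ 41.   8. -22.  -0. -60.  65.] w 0.9970199286281203 F [0.2 0.1 0.4]
total [ 1.114e+01  1.000e-02 -3.000e-02] [-0.03  0.    0.  ] rows needed 3
[3.7, 0.0, -0.0] [-0.01, 0.0, 0.0]
[7.4, 0.0, -0.0] [-0.02, 0.0, 0.0]
[11.1, 0.0, -0.0] [-0.03, 0.0, 0.0]
table 0.0004739248403170938
mini [ 0.4245 -0.1441] res 0.0031 n 205 handle None None 0
small [0.3974 0.3062] res 0.0015 n 1683 handle 147.44248357602234 147.41808885900736 90
medium [ 0.435 -0.326] res 0.0014 n 924 handle -26.52374222601395 None 0
large [0.4414 0.1682] res 0.0017 n 2563 handle -164.91244804678232 -164.95542192260777 205
tumbler [ 0.4222 -0.0154] res 0.0014 n 1162 handle None None 0
```

View pics/w1.png

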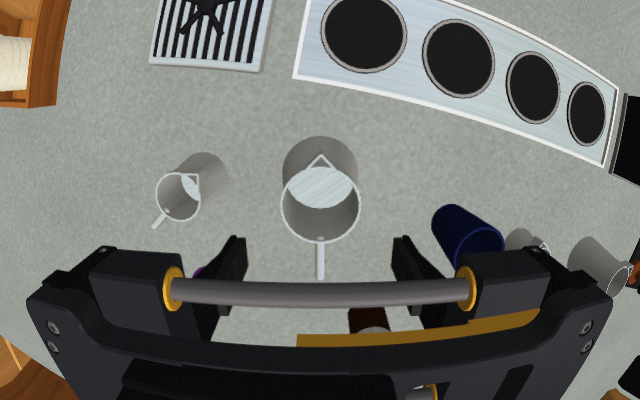

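Wrist view: the large jug's rim is centred at (320,205) with the handle straight down at (320,275), so the jaws are symmetric about it. Descending.

>>> {"api": "play_rows", "payload": {"plan": [[[3.0, 0, -0.1, 0, 0, 0], [6.0, 0, -0.2, 0, 0, 0], [8.5, 0, -0.2, 0, 0, 0], [10.5, 0, -0.2, 0, 0, 0], [11.2, 0, -0.2, 0, 0, 0]]]}}

```text
time_s: 2.08
tcp_pos: [0.4397, 0.1695, 0.0873]
ee_rot: [[-0.002, 0.269, -0.963], [-0.002, -0.963, -0.269], [-1.0, 0.001, 0.003]]
wrist_force: [0.6, 0.3, 0.0]
gripper_width: 0.998
```

>>> {"api": "play_rows", "payload": {"plan": [[[0, 0, 0, 0, 0, 0], [0, 0, 0, 0, 0, 0], [0, 0, 0, 0, 0, 0], [0, 0, 0, 0, 0, 0]]], "hand": 0}}

```text
time_s: 2.58
tcp_pos: [0.4409, 0.1702, 0.0894]
ee_rot: [[0.001, 0.269, -0.963], [0.001, -0.963, -0.269], [-1.0, -0.0, -0.002]]
wrist_force: [-0.2, -1.8, 4.0]
gripper_width: 0.766
```

>>> {"api": "play_rows", "payload": {"plan": [[[-1, 0, 0, 0, 0, 0], [-4, 0, 0, 0, 0, 0], [-7.5, 0, 0, 0, 0, 0], [-11, 0, 0, 0, 0, 0], [-13.0, 0, 0, 0, 0, 0]]]}}

```text
time_s: 3.2
tcp_pos: [0.4404, 0.1704, 0.2205]
ee_rot: [[0.002, 0.269, -0.963], [0.002, -0.963, -0.269], [-1.0, -0.002, -0.002]]
wrist_force: [-0.1, -0.3, -2.8]
gripper_width: 0.77
```

```bash
python3 go.py .651 -.1935 .222 95.6
python3 - <<'E'
from m import *
p,d=r.capture('wrist');cv2.imwrite('pics/w2.png',p)
E
```

```text
t 3.2 p [0.4404 0.1704 0.2205] az 105.6 j [ 41.   7. -20.  -0. -62.  65.] w 0.7699239984965995 F [-0.1 -0.3 -2.8]
total [ -0.19  40.71 -10.5 ] [ 1.   -0.01  0.01] rows needed 10
[-0.0, 4.1, -1.1] [0.1, -0.0, 0.0]
[-0.0, 8.1, -2.1] [0.2, -0.0, 0.0]
[-0.1, 12.2, -3.2] [0.3, -0.0, 0.0]
[-0.1, 16.3, -4.2] [0.4, -0.0, 0.0]
[-0.1, 20.4, -5.3] [0.5, -0.01, 0.0]
[-0.1, 24.4, -6.3] [0.6, -0.01, 0.01]
[-0.1, 28.5, -7.4] [0.7, -0.01, 0.01]
[-0.2, 32.6, -8.4] [0.8, -0.01, 0.01]
[-0.2, 36.6, -9.5] [0.9, -0.01, 0.01]
[-0.2, 40.7, -10.5] [1.0, -0.01, 0.01]
```

View pics/w2.png

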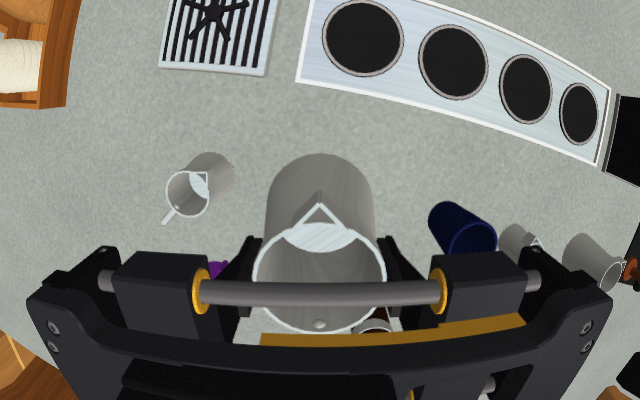

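The wrist view shows the large jug upright in the jaws, spout at (320,205) square to them. Carrying it to the far pad.

>>> {"api": "play_rows", "payload": {"plan": [[[0, 3.0, -0.8, 0.1, 0, 0], [0, 7.0, -1.8, 0.2, 0, 0], [-0.1, 11.5, -3.0, 0.3, 0, 0], [-0.1, 16, -4.1, 0.4, 0, 0], [-0.1, 20.4, -5.3, 0.5, 0, 0]]]}}

```text
time_s: 3.88
tcp_pos: [0.5462, -0.0133, 0.2185]
ee_rot: [[-0.002, 0.183, -0.983], [0.001, -0.983, -0.183], [-1.0, -0.001, 0.002]]
wrist_force: [0.5, 1.7, -3.0]
gripper_width: 0.763
```

```bash
python3 go.py .651 -.1935 .222 95.6
```

```text
t 3.875 p [ 0.5462 -0.0133  0.2185] az 100.6 j [ 16.  15. -11.  -0. -65.  85.] w 0.7632462247341696 F [ 0.5  1.7 -3. ]
total [-0.37 19.63 -7.  ] [0.5  0.01 0.  ] rows needed 5
[-0.1, 3.9, -1.4] [0.1, 0.0, 0.0]
[-0.1, 7.9, -2.8] [0.2, 0.0, 0.0]
[-0.2, 11.8, -4.2] [0.3, 0.01, 0.0]
[-0.3, 15.7, -5.6] [0.4, 0.01, 0.0]
[-0.4, 19.6, -7.0] [0.5, 0.01, 0.0]
```

>>> {"api": "play_rows", "payload": {"plan": [[[-0.1, 4.5, -1.6, 0.1, 0, 0], [-0.1, 9.0, -3.2, 0.2, 0, 0], [-0.2, 13.2, -4.7, 0.3, 0, 0], [-0.3, 17.0, -6.1, 0.4, 0, 0], [-0.3, 19.6, -7.0, 0.5, 0, 0]]]}}

```text
time_s: 4.5
tcp_pos: [0.6513, -0.1933, 0.2207]
ee_rot: [[-0.003, 0.096, -0.995], [0.001, -0.995, -0.096], [-1.0, -0.001, 0.002]]
wrist_force: [1.2, 0.3, -2.3]
gripper_width: 0.77
```

```bash
python3 - <<'E'
from m import *
p,d=r.capture('wrist');cv2.imwrite('pics/w3.png',p)
E
python3 go.py .651 -.1935 .099 95.6
```

```text
t 4.55 p [ 0.6525 -0.1958  0.2202] az 95.4 j [ -3.  28.   9.   0. -72.  98.] w 0.7683379995893976 F [ 3.  -2.8 -0.9]
total [12.12 -0.25  0.1 ] [-0.02  0.01 -0.  ] rows needed 3
[4.0, -0.1, 0.0] [-0.01, 0.0, -0.0]
[8.1, -0.2, 0.1] [-0.02, 0.01, -0.0]
[12.1, -0.3, 0.1] [-0.02, 0.01, -0.0]
```

View pics/w3.png

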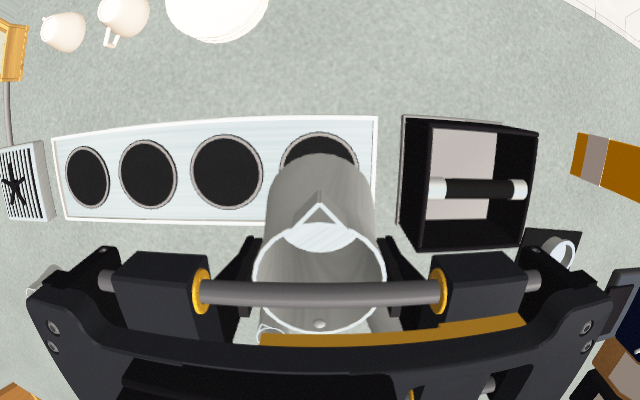

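Wrist view: the jug is above the fourth pad (320,160), next to the knock box (470,185). Descending.

>>> {"api": "play_rows", "payload": {"plan": [[[3.0, 0, 0, 0, 0, 0], [6.0, 0, 0, 0, 0, 0], [8.5, 0, 0, 0, 0, 0], [10.3, 0, 0, 0, 0, 0], [11.2, 0, 0, 0, 0, 0]]]}}

```text
time_s: 5.18
tcp_pos: [0.6505, -0.1917, 0.1089]
ee_rot: [[-0.002, 0.098, -0.995], [0.0, -0.995, -0.098], [-1.0, -0.001, 0.002]]
wrist_force: [-0.5, -0.6, -3.3]
gripper_width: 0.762
```

```bash
python3 go.py .651 -.1935 .099 95.6
```

```text
t 5.175 p [ 0.6505 -0.1917  0.1089] az 95.6 j [ -3.  32.   0.  -0. -58.  98.] w 0.7622743914822895 F [-0.5 -0.6 -3.3]
total [ 0.99  0.19 -0.03] [0.   0.01 0.  ] rows needed 1
[1.0, 0.2, -0.0] [0.0, 0.01, 0.0]
```

>>> {"api": "play_rows", "payload": {"plan": [[[0.4, 0.1, 0, 0, 0, 0], [0.7, 0.2, 0, 0, 0, 0], [0.9, 0.2, 0, 0, 0, 0], [1.0, 0.2, 0, 0, 0, 0], [1.0, 0.2, 0, 0, 0, 0]]]}}

```text
time_s: 5.8
tcp_pos: [0.6514, -0.194, 0.1008]
ee_rot: [[0.0, 0.098, -0.995], [-0.0, -0.995, -0.098], [-1.0, 0.0, -0.0]]
wrist_force: [-1.3, -0.0, -3.7]
gripper_width: 0.761
```

>>> {"api": "play_rows", "payload": {"plan": [[[0.15, 0, 0, 0, 0, 0], [0.25, 0, 0, 0, 0, 0], [0.25, 0, 0, 0, 0, 0]]]}}

```text
time_s: 6.18
tcp_pos: [0.6515, -0.194, 0.0986]
ee_rot: [[0.0, 0.098, -0.995], [-0.0, -0.995, -0.098], [-1.0, 0.0, -0.0]]
wrist_force: [-0.5, 0.7, 0.0]
gripper_width: 0.767
```

Touching the pad: the jug's weight is off the wrist. Releasing.

>>> {"api": "play_rows", "payload": {"plan": [[[0, 0, 0, 0, 0, 0], [0, 0, 0, 0, 0, 0], [0, 0, 0, 0, 0, 0]]], "hand": 1}}

```text
time_s: 6.55
tcp_pos: [0.6516, -0.194, 0.0983]
ee_rot: [[0.001, 0.098, -0.995], [-0.0, -0.995, -0.098], [-1.0, 0.0, -0.001]]
wrist_force: [-1.0, -0.1, 0.0]
gripper_width: 0.974
```

>>> {"api": "play_rows", "payload": {"plan": [[[-1.5, 0, 0, 0, 0, 0], [-4, 0, 0, 0, 0, 0], [-7, 0, 0, 0, 0, 0], [-10, 0, 0, 0, 0, 0], [-12, 0, 0, 0, 0, 0]]]}}

```text
time_s: 7.18
tcp_pos: [0.6521, -0.1942, 0.2215]
ee_rot: [[0.004, 0.098, -0.995], [-0.001, -0.995, -0.098], [-1.0, 0.001, -0.004]]
wrist_force: [0.1, -0.2, 0.1]
gripper_width: 1.001
```

```bash
cat >> m.py <<'E'
def wcloud(c,d):
    f=K(c);v,u=np.mgrid[0:400,0:640];a=u-c['cx'];b=v-c['cy'];rr=np.hypot(a,b)+1e-9;th=rr/f
    D=np.stack([np.sin(th)*a/rr,np.sin(th)*b/rr,np.cos(th)],-1);P=D/D[...,2:]*d[...,None]
    R=cv2.Rodrigues(c['rvec'])[0];W=(P-c['tvec'])@R;W[d<=0]=np.nan;return W
def look(name,tag,G={},dz=.0):
    c=r.get_calibration(name);p,d=r.capture(name);cv2.imwrite(f'pics/{name}{tag}.png',p)
    W=(wcloud if name=='wrist' else cloud)(c,d)
    for k in J:
        try:
            W2=W.copy()
            if k in G: W2[...,2]-=.009
            print(name,k,*neck(W2,k,G.get(k)))
        except Exception as e: print(k,'none')
E
python3 - <<'E'
from m import *
look('wrist','_4',{'large':(.651,-.1935)})
E
python3 go.py .435 -.327 .2 63
```

```text
wrist mini [ 0.4245 -0.1469] res 0.0013 n 758 handle None None 0
wrist small [0.3975 0.3034] res 0.0018 n 148 handle None None 0
wrist medium [ 0.42 -0.32] res nan n 0 handle None None 0
wrist large [ 0.651  -0.1944] res 0.0018 n 2354 handle -174.45853249820806 -174.43345674208962 205
wrist tumbler [ 0.42 -0.02] res nan n 0 handle None None 0
t 7.225 p [ 0.6533 -0.1946  0.2244] az 95.6 j [ -3.  27.   9.   0. -71.  99.] w 1.0058436513608282 F [ 0.2 -1.4  2.9]
total [ 2.28 11.02 23.04] [ 3.26 -0.05 -0.  ] rows needed 6
[0.4, 1.8, 3.8] [0.54, -0.01, -0.0]
[0.8, 3.7, 7.7] [1.09, -0.02, -0.0]
[1.1, 5.5, 11.5] [1.63, -0.03, -0.0]
[1.5, 7.3, 15.4] [2.18, -0.03, -0.0]
[1.9, 9.2, 19.2] [2.72, -0.04, -0.0]
[2.3, 11.0, 23.0] [3.26, -0.05, -0.0]
  return _methods._mean(a, axis=axis, dtype=dtype,
  ret = ret.dtype.type(ret / rcount)
```

View pics/wrist_4.png

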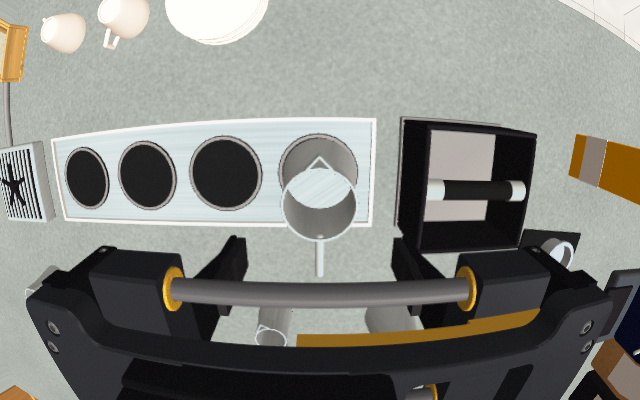

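The large jug stands on its pad at (318,180), with its handle straight out. It measures within 1 mm of the pad centre. Next the medium.

>>> {"api": "play_rows", "payload": {"plan": [[[0, 1.8, 3.8, 0.5, 0, 0], [0, 3.7, 7.7, 1.1, 0, 0], [0.2, 5.9, 12.3, 1.8, 0, 0], [0.8, 8.1, 17.0, 2.5, 0, 0], [1.5, 10.2, 21.3, 3.1, 0, 0]]]}}

```text
time_s: 7.85
tcp_pos: [0.4479, -0.317, 0.2036]
ee_rot: [[0.001, -0.432, -0.902], [-0.001, -0.902, 0.432], [-1.0, 0.0, -0.001]]
wrist_force: [0.5, -0.1, -0.5]
gripper_width: 0.999
```

```bash
python3 -W ignore - <<'E'
from m import *
look('wrist','_5',{'large':(.651,-.1935)})
E
python3 go.py .435 -.327 .069 63
```

```text
wrist mini [ 0.422 -0.149] res 0.0014 n 773 handle 24.728061661432104 None 0
wrist small [0.3954 0.3046] res 0.001 n 108 handle 145.44183129838046 145.44183129838046 3
wrist medium [ 0.4355 -0.3272] res 0.0017 n 1975 handle 152.01590856324307 152.00784544178822 153
wrist large [ 0.6474 -0.1951] res 0.0018 n 3304 handle -173.17664477590168 -173.18176818704745 372
wrist tumbler [ 0.42 -0.02] res nan n 0 handle None None 0
t 7.9 p [ 0.4428 -0.3179  0.2026] az 64.0 j [-19.  15. -12.  -0. -62.  83.] w 1.0034572163608908 F [-2.8 -0.7 -0.9]
total [13.36  1.15  0.25] [ 0.1   0.02 -0.  ] rows needed 3
[4.5, 0.4, 0.1] [0.03, 0.01, -0.0]
[8.9, 0.8, 0.2] [0.07, 0.02, -0.0]
[13.4, 1.2, 0.2] [0.1, 0.02, -0.0]
```

View pics/wrist_5.png

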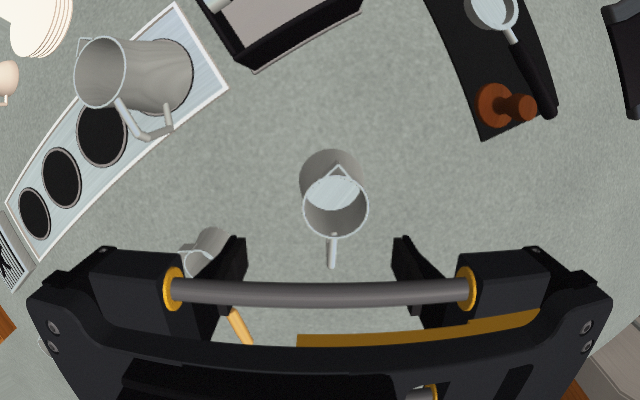

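Wrist view: medium rim centred at (336,207), handle at (332,255), with clear space for both fingers. Aligning and descending.

>>> {"api": "play_rows", "payload": {"plan": [[[2.0, 0.8, 0.2, 0.1, 0, 0], [5.0, 1.2, 0.2, 0.2, 0, 0], [8.0, 1.2, 0.2, 0.2, 0, 0], [9.0, 1.2, 0.2, 0.2, 0, 0], [9.5, 1.2, 0.2, 0.2, 0, 0]]]}}

```text
time_s: 8.52
tcp_pos: [0.4428, -0.3264, 0.1083]
ee_rot: [[0.0, -0.46, -0.888], [-0.001, -0.888, 0.46], [-1.0, 0.0, -0.001]]
wrist_force: [0.0, 0.3, -0.3]
gripper_width: 1.006
```

```bash
python3 go.py .4355 -.3272 .069 62
```

```text
t 8.525 p [ 0.4428 -0.3264  0.1083] az 62.6 j [-19.  21. -19.   0. -50.  82.] w 1.0056145768854412 F [ 0.   0.3 -0.3]
total [3.93 0.41 0.62] [ 0.06 -0.   -0.  ] rows needed 1
[3.9, 0.4, 0.6] [0.06, -0.0, -0.0]
```

>>> {"api": "play_rows", "payload": {"plan": [[[0, 0.4, 0.6, 0, 0, 0], [0.6, 0.4, 0.6, 0, 0, 0], [2.2, 0.4, 0.6, 0, 0, 0], [3.4, 0.4, 0.6, 0, 0, 0], [3.9, 0.4, 0.6, 0, 0, 0]]]}}

```text
time_s: 9.15
tcp_pos: [0.435, -0.3269, 0.0684]
ee_rot: [[-0.001, -0.46, -0.888], [0.0, -0.888, 0.46], [-1.0, 0.0, 0.001]]
wrist_force: [0.0, 0.9, 0.0]
gripper_width: 0.997
```

>>> {"api": "play_rows", "payload": {"plan": [[[0, 0, 0, 0, 0, 0], [0, 0, 0, 0, 0, 0], [0, 0, 0, 0, 0, 0], [0, 0, 0, 0, 0, 0], [0, 0, 0, 0, 0, 0]]], "hand": 0}}

```text
time_s: 9.78
tcp_pos: [0.4355, -0.3272, 0.0694]
ee_rot: [[0.001, -0.46, -0.888], [-0.0, -0.888, 0.46], [-1.0, 0.0, -0.001]]
wrist_force: [-0.8, -0.8, 2.5]
gripper_width: 0.7
```

>>> {"api": "play_rows", "payload": {"plan": [[[-1, 0, 0, 0, 0, 0], [-4, 0, 0, 0, 0, 0], [-8, 0, 0, 0, 0, 0], [-12, 0, 0, 0, 0, 0], [-15.0, 0, 0, 0, 0, 0]]]}}

```text
time_s: 10.4
tcp_pos: [0.4352, -0.3269, 0.2211]
ee_rot: [[0.001, -0.46, -0.888], [-0.0, -0.888, 0.46], [-1.0, -0.0, -0.001]]
wrist_force: [0.2, 0.2, -2.7]
gripper_width: 0.698
```

```bash
python3 go.py .6392 -.0739 .222 95.6
python3 - <<'E'
from m import *
p,d=r.capture('wrist');cv2.imwrite('pics/w6.png',p)
E
```

```text
t 10.4 p [ 0.4352 -0.3269  0.2211] az 62.6 j [-20.  14. -11.  -0. -65.  82.] w 0.6979340016829914 F [ 0.2  0.2 -2.7]
total [ -0.07 -31.85  -6.47] [-3.3  -0.01 -0.  ] rows needed 8
[-0.0, -4.0, -0.8] [-0.41, -0.0, -0.0]
[-0.0, -8.0, -1.6] [-0.82, -0.0, -0.0]
[-0.0, -11.9, -2.4] [-1.24, -0.0, -0.0]
[-0.0, -15.9, -3.2] [-1.65, -0.0, -0.0]
[-0.0, -19.9, -4.0] [-2.06, -0.01, -0.0]
[-0.1, -23.9, -4.9] [-2.47, -0.01, -0.0]
[-0.1, -27.9, -5.7] [-2.89, -0.01, -0.0]
[-0.1, -31.9, -6.5] [-3.3, -0.01, -0.0]
```

View pics/w6.png

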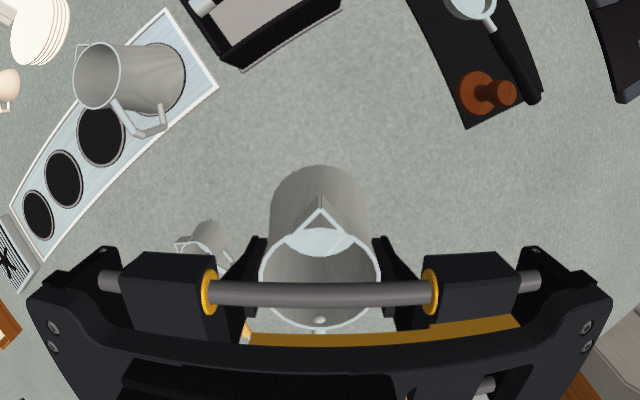

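Medium is held upright and square (spout at (322,212)). The carry height clears the large jug.

>>> {"api": "play_rows", "payload": {"plan": [[[0, -3.5, -0.7, -0.4, 0, 0], [0, -7.5, -1.5, -0.8, 0, 0], [0, -11.9, -2.4, -1.25, 0, 0], [0, -16.3, -3.3, -1.7, 0, 0], [0, -20.5, -4.2, -2.1, 0, 0]]]}}

```text
time_s: 11.08
tcp_pos: [0.567, -0.1629, 0.2184]
ee_rot: [[-0.001, -0.109, -0.994], [0.001, -0.994, 0.109], [-1.0, -0.0, 0.001]]
wrist_force: [0.4, -0.8, -3.0]
gripper_width: 0.696
```

```bash
python3 go.py .6392 -.0739 .222 95.6
```

```text
t 11.075 p [ 0.567  -0.1629  0.2184] az 83.7 j [ -0.  19.  -5.  -0. -66.  84.] w 0.6956384003009709 F [ 0.4 -0.8 -3. ]
total [-0.37 -9.63 -6.2 ] [-1.19  0.01  0.  ] rows needed 3
[-0.1, -3.2, -2.1] [-0.4, 0.0, 0.0]
[-0.2, -6.4, -4.1] [-0.79, 0.01, 0.0]
[-0.4, -9.6, -6.2] [-1.19, 0.01, 0.0]
```

>>> {"api": "play_rows", "payload": {"plan": [[[-0.1, -3.2, -2.1, -0.4, 0, 0], [-0.2, -6.2, -4.0, -0.8, 0, 0], [-0.3, -8.5, -5.4, -1.1, 0, 0], [-0.3, -9.6, -6.2, -1.2, 0, 0], [-0.3, -9.6, -6.2, -1.2, 0, 0]]]}}

```text
time_s: 11.7
tcp_pos: [0.6391, -0.0756, 0.2215]
ee_rot: [[-0.001, 0.098, -0.995], [-0.0, -0.995, -0.098], [-1.0, -0.0, 0.001]]
wrist_force: [-0.5, -0.2, -2.5]
gripper_width: 0.699
```

```bash
python3 go.py .6392 -.0739 .079 95.6
```

```text
t 11.7 p [ 0.6391 -0.0756  0.2215] az 95.6 j [  8.  24.   3.  -0. -69.  88.] w 0.6989576196852059 F [-0.5 -0.2 -2.5]
total [14.25 -0.17 -0.04] [0.   0.01 0.  ] rows needed 4
[3.6, -0.0, -0.0] [0.0, 0.0, 0.0]
[7.1, -0.1, -0.0] [0.0, 0.0, 0.0]
[10.7, -0.1, -0.0] [0.0, 0.0, 0.0]
[14.3, -0.2, -0.0] [0.0, 0.01, 0.0]
```

>>> {"api": "play_rows", "payload": {"plan": [[[3.5, -0.1, 0, 0, 0, 0], [7.0, -0.1, 0, 0, 0, 0], [10.5, -0.1, 0, 0, 0, 0], [12.6, -0.1, 0, 0, 0, 0], [13.5, -0.1, 0, 0, 0, 0]]]}}

```text
time_s: 12.32
tcp_pos: [0.6376, -0.0761, 0.0858]
ee_rot: [[-0.003, 0.096, -0.995], [-0.0, -0.995, -0.096], [-1.0, 0.0, 0.003]]
wrist_force: [0.9, -0.5, -2.3]
gripper_width: 0.699
```

>>> {"api": "play_rows", "payload": {"plan": [[[0.3, 0, 0, 0, 0, 0], [0.5, 0, 0, 0, 0, 0], [0.6, 0, 0, 0, 0, 0], [0.6, 0, 0, 0, 0, 0]]]}}

```text
time_s: 12.82
tcp_pos: [0.6393, -0.0748, 0.0816]
ee_rot: [[0.001, 0.098, -0.995], [0.0, -0.995, -0.098], [-1.0, 0.0, -0.001]]
wrist_force: [-0.1, 0.9, -2.8]
gripper_width: 0.702
```

```bash
python3 go.py .6392 -.0739 .0785 95.6
```

```text
t 12.825 p [ 0.6393 -0.0748  0.0816] az 95.6 j [  8.  31.  -7.   0. -52.  88.] w 0.7020782521061181 F [-0.1  0.9 -2.8]
total [ 0.31 -0.09  0.  ] [ 0. -0. -0.] rows needed 1
[0.3, -0.1, 0.0] [0.0, -0.0, -0.0]
```

>>> {"api": "play_rows", "payload": {"plan": [[[0.1, -0.1, 0, 0, 0, 0], [0.2, -0.1, 0, 0, 0, 0], [0.3, -0.1, 0, 0, 0, 0], [0.3, -0.1, 0, 0, 0, 0]]]}}

```text
time_s: 13.32
tcp_pos: [0.639, -0.0738, 0.0785]
ee_rot: [[0.0, 0.098, -0.995], [-0.0, -0.995, -0.098], [-1.0, 0.0, -0.0]]
wrist_force: [-2.0, 1.0, -0.1]
gripper_width: 0.699
```

>>> {"api": "play_rows", "payload": {"plan": [[[0, 0, 0, 0, 0, 0], [0, 0, 0, 0, 0, 0], [0, 0, 0, 0, 0, 0]]], "hand": 1}}

```text
time_s: 13.7
tcp_pos: [0.6392, -0.0739, 0.0781]
ee_rot: [[0.0, 0.098, -0.995], [-0.0, -0.995, -0.098], [-1.0, 0.0, -0.0]]
wrist_force: [0.6, 0.0, -0.9]
gripper_width: 0.941
```

>>> {"api": "play_rows", "payload": {"plan": [[[-1.5, 0, 0, 0, 0, 0], [-4, 0, 0, 0, 0, 0], [-8, 0, 0, 0, 0, 0], [-12, 0, 0, 0, 0, 0], [-14, 0, 0, 0, 0, 0]]]}}

```text
time_s: 14.32
tcp_pos: [0.6402, -0.074, 0.2225]
ee_rot: [[0.006, 0.098, -0.995], [-0.0, -0.995, -0.098], [-1.0, 0.001, -0.006]]
wrist_force: [-0.1, -0.4, -0.4]
gripper_width: 1.0
```

```bash
python3 -W ignore - <<'E'
from m import *
look('wrist','_7',{'large':(.651,-.1935),'medium':(.639,-.074)})
E
python3 go.py .397 .307 .2 57
```

```text
wrist mini [ 0.4241 -0.1462] res 0.002 n 420 handle None None 0
wrist small [0.39 0.31] res nan n 0 handle None None 0
wrist medium [ 0.6388 -0.0737] res 0.0018 n 1795 handle -174.6265571510016 -174.6314142051536 144
wrist large [ 0.6504 -0.1932] res 0.0016 n 2650 handle -174.32017243718042 -174.35431296918452 157
wrist tumbler [ 0.4231 -0.0163] res 0.0008 n 792 handle None None 0
t 14.375 p [ 0.6412 -0.0742  0.2248] az 95.6 j [  8.  24.   3.   0. -69.  88.] w 0.9985547654966572 F [-0.6 -0.2  1.3]
total [  2.21 -40.34  20.58] [ 3.86 -0.06  0.01] rows needed 11
[0.2, -3.7, 1.9] [0.35, -0.01, 0.0]
[0.4, -7.3, 3.7] [0.7, -0.01, 0.0]
[0.6, -11.0, 5.6] [1.05, -0.02, 0.0]
[0.8, -14.7, 7.5] [1.41, -0.02, 0.0]
[1.0, -18.3, 9.4] [1.76, -0.03, 0.0]
[1.2, -22.0, 11.2] [2.11, -0.03, 0.01]
[1.4, -25.7, 13.1] [2.46, -0.04, 0.01]
[1.6, -29.3, 15.0] [2.81, -0.04, 0.01]
[1.8, -33.0, 16.8] [3.16, -0.05, 0.01]
[2.0, -36.7, 18.7] [3.51, -0.05, 0.01]
[2.2, -40.3, 20.6] [3.86, -0.06, 0.01]
```

View pics/wrist_7.png

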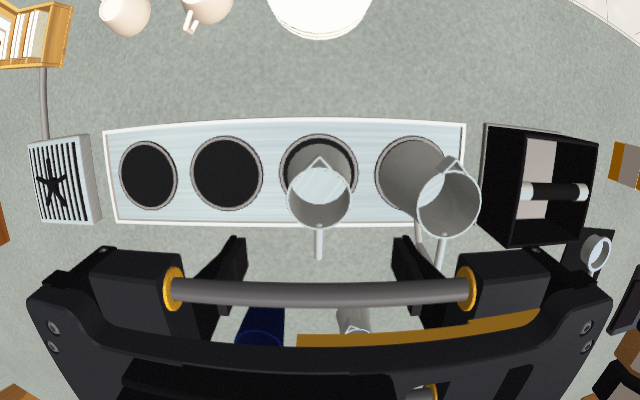

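Medium sits on the third pad at (318,175), handle out, under 1 mm off. Now the small steel jug.

>>> {"api": "play_rows", "payload": {"plan": [[[0.2, -4.2, 2.1, 0.4, 0, 0], [0.4, -9.0, 4.6, 0.8, 0, 0], [0.7, -13.8, 7.0, 1.3, 0, 0], [1.0, -18.6, 9.5, 1.8, 0, 0], [1.3, -23.4, 12.0, 2.3, 0, 0]]]}}

```text
time_s: 15.0
tcp_pos: [0.4957, 0.1485, 0.2054]
ee_rot: [[0.001, -0.302, -0.953], [0.0, -0.953, 0.302], [-1.0, -0.001, -0.001]]
wrist_force: [0.6, 0.3, -0.1]
gripper_width: 1.001
```

```bash
python3 go.py .397 .307 .2 57
```

```text
t 15.0 p [0.4957 0.1485 0.2054] az 72.4 j [ 35.  12. -16.   0. -62.  38.] w 1.0007542220683785 F [ 0.6  0.3 -0.1]
total [  0.53 -12.13  14.19] [ 1.54 -0.    0.  ] rows needed 5
[0.1, -2.4, 2.8] [0.31, -0.0, 0.0]
[0.2, -4.9, 5.7] [0.62, -0.0, 0.0]
[0.3, -7.3, 8.5] [0.93, -0.0, 0.0]
[0.4, -9.7, 11.4] [1.23, -0.0, 0.0]
[0.5, -12.1, 14.2] [1.54, -0.0, 0.0]
```

>>> {"api": "play_rows", "payload": {"plan": [[[0.1, -3.0, 3.5, 0.4, 0, 0], [0.3, -6.2, 7.2, 0.8, 0, 0], [0.5, -9.2, 10.7, 1.2, 0, 0], [1.2, -11.4, 13.3, 1.5, 0, 0], [1.8, -12.1, 14.2, 1.55, 0, 0]]]}}

```text
time_s: 15.62
tcp_pos: [0.3965, 0.3065, 0.1871]
ee_rot: [[0.0, -0.541, -0.841], [0.001, -0.841, 0.541], [-1.0, -0.001, -0.0]]
wrist_force: [-0.7, 0.2, -0.1]
gripper_width: 1.0
```

```bash
python3 -W ignore - <<'E'
from m import *
look('wrist','_8',{'large':(.651,-.1935),'medium':(.639,-.074)})
E
python3 go.py .397 .307 .049 57
```

```text
wrist mini [ 0.422  -0.1478] res 0.0018 n 581 handle -157.4881646663788 -157.2304703967689 74
wrist small [0.3971 0.3067] res 0.0017 n 1634 handle 147.7605837582492 147.76840094716843 111
wrist medium [ 0.639 -0.074] res nan n 0 handle None None 0
wrist large [ 0.651  -0.1935] res nan n 0 handle None None 0
wrist tumbler [ 0.4276 -0.0139] res 0.0029 n 1876 handle None None 0
t 15.675 p [0.3961 0.3062 0.1862] az 57.2 j [ 56.  12. -20.  -0. -58.   1.] w 1.0007395538136912 F [-0.8  0.6 -1. ]
total [13.72 -0.13 -0.04] [ 0.02  0.   -0.01] rows needed 4
[3.4, -0.0, -0.0] [0.01, 0.0, -0.0]
[6.9, -0.1, -0.0] [0.01, 0.0, -0.0]
[10.3, -0.1, -0.0] [0.02, 0.0, -0.0]
[13.7, -0.1, -0.0] [0.02, 0.0, -0.01]
```

View pics/wrist_8.png

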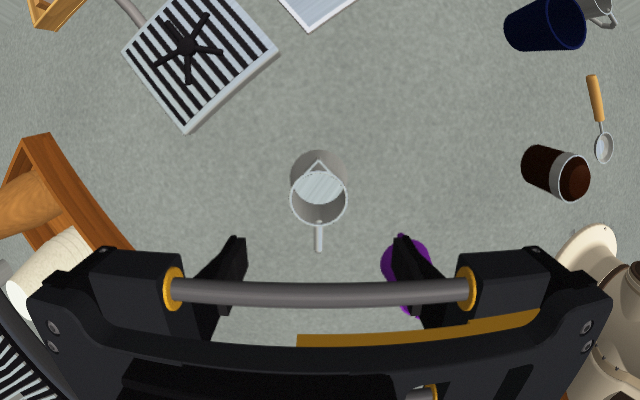

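Wrist view: the grey small jug is centred at (318,198) with its handle down. The purple one at (405,270) is off to the side; its nearest point is about 6 cm from the finger. Descending.

>>> {"api": "play_rows", "payload": {"plan": [[[3.4, -0.1, 0, 0, 0, 0], [7.0, -0.1, 0, 0, 0, 0], [10.3, -0.1, 0, 0, 0, 0], [12.8, -0.1, 0, 0, 0, 0], [13.7, -0.1, 0, 0, 0, 0]]]}}

```text
time_s: 16.3
tcp_pos: [0.398, 0.3045, 0.0488]
ee_rot: [[-0.002, -0.544, -0.839], [-0.003, -0.839, 0.544], [-1.0, 0.003, 0.0]]
wrist_force: [0.0, -0.4, -0.0]
gripper_width: 0.999
```

>>> {"api": "play_rows", "payload": {"plan": [[[0, 0, 0, 0, 0, 0], [0, 0, 0, 0, 0, 0], [0, 0, 0, 0, 0, 0], [0, 0, 0, 0, 0, 0], [0, 0, 0, 0, 0, 0]]], "hand": 0}}

```text
time_s: 16.92
tcp_pos: [0.3982, 0.3065, 0.0507]
ee_rot: [[0.001, -0.543, -0.84], [0.001, -0.84, 0.543], [-1.0, -0.001, -0.0]]
wrist_force: [0.4, 0.1, 2.7]
gripper_width: 0.621
```

>>> {"api": "play_rows", "payload": {"plan": [[[-1, 0, 0, 0, 0, 0], [-4, 0, 0, 0, 0, 0], [-8, 0, 0, 0, 0, 0], [-12, 0, 0, 0, 0, 0], [-15.0, 0, 0, 0, 0, 0]]]}}

```text
time_s: 17.55
tcp_pos: [0.3977, 0.3059, 0.202]
ee_rot: [[0.001, -0.543, -0.84], [0.001, -0.84, 0.543], [-1.0, -0.001, 0.0]]
wrist_force: [0.5, 0.5, -1.4]
gripper_width: 0.619
```

```bash
python3 go.py .6272 .0455 .202 95.2
python3 - <<'E'
from m import *
p,d=r.capture('wrist');cv2.imwrite('pics/w9.png',p)
E
```

```text
t 17.55 p [0.3977 0.3059 0.202 ] az 57.1 j [ 56.  11. -18.  -0. -61.   1.] w 0.6192814889191628 F [ 0.5  0.5 -1.4]
total [-2.000e-02  9.400e+00 -3.341e+01] [-3.81 -0.    0.01] rows needed 8
[-0.0, 1.2, -4.2] [-0.48, -0.0, 0.0]
[-0.0, 2.4, -8.4] [-0.95, -0.0, 0.0]
[-0.0, 3.5, -12.5] [-1.43, -0.0, 0.0]
[-0.0, 4.7, -16.7] [-1.9, -0.0, 0.0]
[-0.0, 5.9, -20.9] [-2.38, -0.0, 0.0]
[-0.0, 7.1, -25.1] [-2.86, -0.0, 0.01]
[-0.0, 8.2, -29.2] [-3.33, -0.0, 0.01]
[-0.0, 9.4, -33.4] [-3.81, -0.0, 0.01]
```

View pics/w9.png

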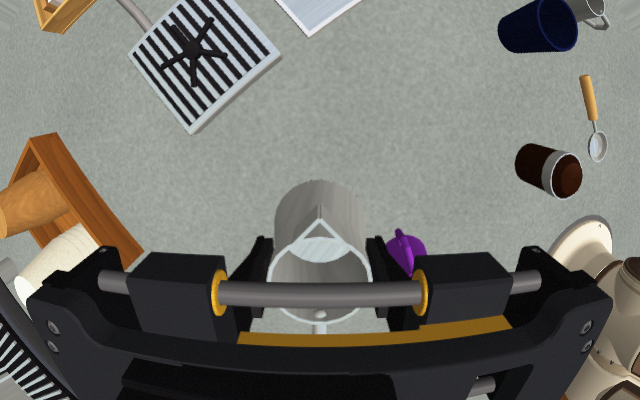

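The small jug is held upright and square (spout at (320,222)). Carrying it.

>>> {"api": "play_rows", "payload": {"plan": [[[0, 1.0, -3.6, -0.4, 0, 0], [0, 2.3, -8.0, -0.9, 0, 0], [0, 3.5, -12.5, -1.4, 0, 0], [0, 4.8, -17.0, -1.9, 0, 0], [0, 6.1, -21.5, -2.4, 0, 0]]]}}

```text
time_s: 18.23
tcp_pos: [0.5455, 0.1367, 0.1994]
ee_rot: [[-0.001, -0.152, -0.988], [-0.0, -0.988, 0.152], [-1.0, 0.0, 0.001]]
wrist_force: [0.1, 0.9, -1.7]
gripper_width: 0.621
```

```bash
python3 go.py .6272 .0455 .202 95.2
```

```text
t 18.225 p [0.5455 0.1367 0.1994] az 81.3 j [ 31.  17. -10.  -0. -63.  51.] w 0.6207162907174162 F [ 0.1  0.9 -1.7]
total [-0.27  7.77 -9.46] [-1.39  0.01 -0.  ] rows needed 3
[-0.1, 2.6, -3.2] [-0.46, 0.0, -0.0]
[-0.2, 5.2, -6.3] [-0.93, 0.01, -0.0]
[-0.3, 7.8, -9.5] [-1.39, 0.01, -0.0]
```

>>> {"api": "play_rows", "payload": {"plan": [[[-0.1, 2.6, -3.2, -0.4, 0, 0], [-0.2, 5.0, -6.1, -0.9, 0, 0], [-0.2, 6.9, -8.3, -1.2, 0, 0], [-0.2, 7.6, -9.2, -1.4, 0, 0], [-0.2, 7.6, -9.2, -1.4, 0, 0]]]}}

```text
time_s: 18.85
tcp_pos: [0.6241, 0.048, 0.2008]
ee_rot: [[-0.002, 0.087, -0.996], [-0.0, -0.996, -0.087], [-1.0, 0.0, 0.002]]
wrist_force: [-1.2, -0.5, -2.2]
gripper_width: 0.619
```

```bash
python3 go.py .6270 .0455 .06 95.2
```

```text
t 18.85 p [0.6241 0.048  0.2008] az 95.0 j [ 19.  23.  -1.  -0. -66.  76.] w 0.6191944781453861 F [-1.2 -0.5 -2.2]
total [14.08  0.27 -0.3 ] [-0.02  0.01 -0.  ] rows needed 4
[3.5, 0.1, -0.1] [-0.01, 0.0, -0.0]
[7.0, 0.1, -0.1] [-0.01, 0.01, -0.0]
[10.6, 0.2, -0.2] [-0.02, 0.01, -0.0]
[14.1, 0.3, -0.3] [-0.02, 0.01, -0.0]
```

>>> {"api": "play_rows", "payload": {"plan": [[[3.5, 0.2, -0.2, 0, 0, 0], [7.0, 0.2, -0.2, 0, 0, 0], [10.5, 0.2, -0.2, 0, 0, 0], [12.6, 0.2, -0.2, 0, 0, 0], [13.5, 0.2, -0.2, 0, 0, 0]]]}}

```text
time_s: 19.48
tcp_pos: [0.6252, 0.0473, 0.0654]
ee_rot: [[-0.003, 0.089, -0.996], [-0.001, -0.996, -0.089], [-1.0, 0.0, 0.003]]
wrist_force: [-0.5, 0.2, -0.4]
gripper_width: 0.627
```

>>> {"api": "play_rows", "payload": {"plan": [[[0.2, 0, 0, 0, 0, 0], [0.4, 0, 0, 0, 0, 0], [0.5, 0, 0, 0, 0, 0], [0.5, 0, 0, 0, 0, 0]]]}}

```text
time_s: 19.98
tcp_pos: [0.6268, 0.047, 0.0626]
ee_rot: [[0.001, 0.089, -0.996], [0.0, -0.996, -0.089], [-1.0, -0.0, -0.001]]
wrist_force: [-0.6, 0.3, -2.1]
gripper_width: 0.618
```

```bash
python3 go.py .6270 .0455 .0595 95.2
```

```text
t 19.975 p [0.6268 0.047  0.0626] az 95.1 j [ 19.  31. -10.   0. -49.  76.] w 0.6178701758414806 F [-0.6  0.3 -2.1]
total [ 0.31  0.15 -0.  ] [-0.01 -0.    0.  ] rows needed 1
[0.3, 0.2, -0.0] [-0.01, -0.0, 0.0]
```

>>> {"api": "play_rows", "payload": {"plan": [[[0.1, 0.1, 0, 0, 0, 0], [0.2, 0.1, 0, 0, 0, 0], [0.3, 0.1, 0, 0, 0, 0], [0.3, 0.1, 0, 0, 0, 0]]]}}

```text
time_s: 20.48
tcp_pos: [0.6268, 0.0458, 0.0598]
ee_rot: [[0.0, 0.089, -0.996], [-0.0, -0.996, -0.089], [-1.0, 0.0, -0.0]]
wrist_force: [-2.4, -1.6, 3.7]
gripper_width: 0.621
```

Down: the force has reversed to contact. Releasing.

>>> {"api": "play_rows", "payload": {"plan": [[[0, 0, 0, 0, 0, 0], [0, 0, 0, 0, 0, 0], [0, 0, 0, 0, 0, 0]]], "hand": 1}}

```text
time_s: 20.85
tcp_pos: [0.6269, 0.046, 0.0589]
ee_rot: [[0.0, 0.089, -0.996], [0.0, -0.996, -0.089], [-1.0, -0.0, -0.0]]
wrist_force: [-0.6, 0.5, 1.3]
gripper_width: 0.874
```

>>> {"api": "play_rows", "payload": {"plan": [[[-1.5, 0, 0, 0, 0, 0], [-4, 0, 0, 0, 0, 0], [-8, 0, 0, 0, 0, 0], [-12, 0, 0, 0, 0, 0], [-14, 0, 0, 0, 0, 0]]]}}

```text
time_s: 21.48
tcp_pos: [0.628, 0.0461, 0.2034]
ee_rot: [[0.006, 0.089, -0.996], [0.001, -0.996, -0.089], [-1.0, -0.001, -0.006]]
wrist_force: [0.0, 0.1, -0.1]
gripper_width: 1.0
```

```bash
python3 -W ignore - <<'E'
from m import *
look('wrist','_10',{'large':(.651,-.1935),'medium':(.639,-.074),'small':(.627,.0455)})
E
python3 go.py .423 -.148 .2 130
```

```text
wrist mini [ 0.41 -0.15] res nan n 0 handle None None 0
wrist small [0.6256 0.0456] res 0.0017 n 1543 handle -174.88279743505043 -174.82928615770285 108
wrist medium [ 0.638  -0.0726] res 0.0016 n 2504 handle -175.57820502549396 -171.07948843213165 215
wrist large [ 0.6507 -0.1933] res 0.0015 n 2650 handle -175.55424976804957 -172.30693836101338 6
wrist tumbler [ 0.4228 -0.0163] res 0.0005 n 165 handle None None 0
t 21.525 p [0.6291 0.0461 0.2056] az 95.1 j [ 19.  23.  -1.   0. -66.  76.] w 0.9928526817284831 F [0.  0.6 2.2]
total [ 0.33 17.49 22.27] [-3.49 -0.06 -0.01] rows needed 7
[0.0, 2.5, 3.2] [-0.5, -0.01, -0.0]
[0.1, 5.0, 6.4] [-1.0, -0.02, -0.0]
[0.1, 7.5, 9.5] [-1.49, -0.02, -0.01]
[0.2, 10.0, 12.7] [-1.99, -0.03, -0.01]
[0.2, 12.5, 15.9] [-2.49, -0.04, -0.01]
[0.3, 15.0, 19.1] [-2.99, -0.05, -0.01]
[0.3, 17.5, 22.3] [-3.49, -0.06, -0.01]
```

View pics/wrist_10.png

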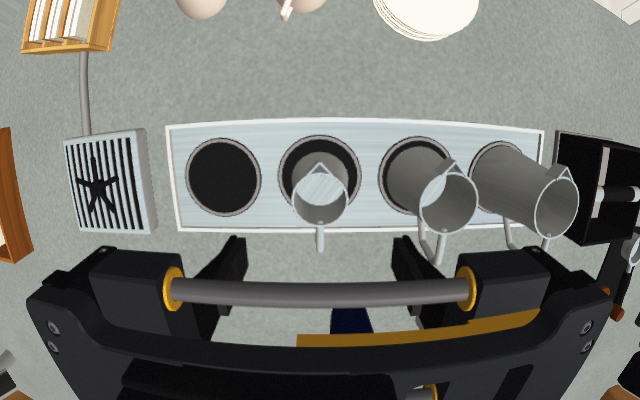

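Small is on its pad, handle out. Last the mini; its grip is turned about 15° so the gripper body clears the tumbler.

>>> {"api": "play_rows", "payload": {"plan": [[[0, 2.8, 3.6, -0.6, 0, 0], [0, 6.0, 7.6, -1.2, 0, 0], [0, 9.2, 11.7, -1.8, 0, 0], [0, 12.4, 15.8, -2.5, 0, 0], [0, 15.5, 19.7, -3.1, 0, 0]]]}}

```text
time_s: 22.15
tcp_pos: [0.4428, -0.127, 0.1994]
ee_rot: [[0.001, 0.592, -0.806], [-0.0, -0.806, -0.592], [-1.0, 0.0, -0.0]]
wrist_force: [0.3, -0.5, 0.3]
gripper_width: 0.999
```

```bash
python3 go.py .423 -.148 .16 130
```

```text
t 22.15 p [ 0.4428 -0.127   0.1994] az 126.3 j [  4.   7. -24.   0. -59. 122.] w 0.999101233022033 F [ 0.3 -0.5  0.3]
total [3.94 0.52 2.84] [-0.37 -0.   -0.  ] rows needed 2
[2.0, 0.3, 1.4] [-0.18, -0.0, -0.0]
[3.9, 0.5, 2.8] [-0.37, -0.0, -0.0]
```

>>> {"api": "play_rows", "payload": {"plan": [[[1, 0.3, 1.2, -0.2, 0, 0], [2.5, 0.5, 2.2, -0.4, 0, 0], [3.2, 0.5, 2.5, -0.4, 0, 0], [3.2, 0.5, 2.5, -0.4, 0, 0]]]}}

```text
time_s: 22.65
tcp_pos: [0.4269, -0.1447, 0.1669]
ee_rot: [[-0.001, 0.644, -0.765], [-0.0, -0.765, -0.644], [-1.0, -0.0, 0.001]]
wrist_force: [0.2, 0.7, -0.5]
gripper_width: 1.001
```

```bash
python3 -W ignore - <<'E'
from m import *
look('wrist','_11')
E
python3 go.py .423 -.148 .029 130
```

```text
wrist mini [ 0.4232 -0.1469] res 0.0017 n 1430 handle -154.45416856994913 -154.706381870038 77
wrist small [0.39 0.31] res nan n 0 handle None None 0
wrist medium [ 0.42 -0.32] res nan n 0 handle None None 0
wrist large [0.43 0.17] res nan n 0 handle None None 0
wrist tumbler [ 0.4272 -0.0183] res 0.0028 n 2715 handle None None 0
t 22.7 p [ 0.4274 -0.1446  0.1673] az 130.1 j [  2.   8. -28.   0. -54. 128.] w 1.000269871049959 F [-0.  -0.9  0.9]
total [13.83 -0.03  0.56] [ 0.01 -0.   -0.  ] rows needed 4
[3.5, -0.0, 0.1] [0.0, -0.0, -0.0]
[6.9, -0.0, 0.3] [0.01, -0.0, -0.0]
[10.4, -0.0, 0.4] [0.01, -0.0, -0.0]
[13.8, -0.0, 0.6] [0.01, -0.0, -0.0]
```

View pics/wrist_11.png

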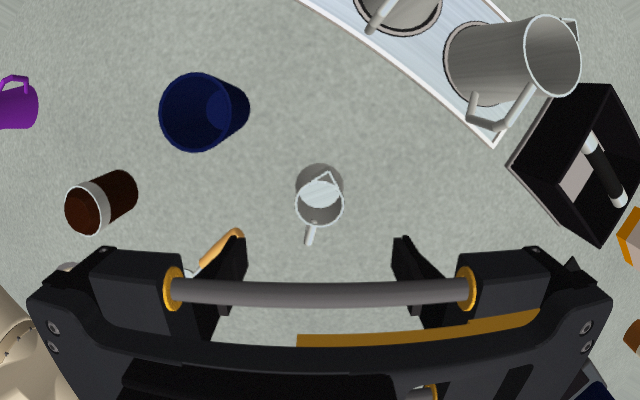

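Wrist view: mini at (320,205), tumbler at (203,112), and a scoop handle near the left finger at (225,245). Checking where the scoop is before I descend.

```bash
python3 -W ignore - <<'E'
from m import *
for n in('side','scene'):
    p=cv2.imread(f'pics/{n}0.png');W=cloud(r.get_calibration(n),np.load(f'pics/{n}0.npy'))
    hsv=cv2.cvtColor(p,cv2.COLOR_BGR2HSV)
    m=(hsv[...,1]>70)&(hsv[...,0]>8)&(hsv[...,0]<28)&(W[...,0]>.25)&(W[...,0]<.45)&(abs(W[...,1])<.2)&(W[...,2]<.05)
    q=W[m];print(n,len(q),np.percentile(q,[2,50,98],axis=0).round(3).tolist())
E
python3 go.py .4232 -.1472 .028 130
```

```text
side 284 [[0.251, -0.12, -0.0], [0.28, -0.111, 0.017], [0.318, 0.018, 0.044]]
scene 231 [[0.259, -0.111, 0.001], [0.281, 0.05, 0.022], [0.303, 0.073, 0.048]]
t 22.7 p [ 0.4274 -0.1446  0.1673] az 130.1 j [  2.   8. -28.   0. -54. 128.] w 1.000269871049959 F [-0.  -0.9  0.9]
total [13.93 -0.08  0.49] [ 0.01 -0.   -0.  ] rows needed 4
[3.5, -0.0, 0.1] [0.0, -0.0, -0.0]
[7.0, -0.0, 0.2] [0.01, -0.0, -0.0]
[10.4, -0.1, 0.4] [0.01, -0.0, -0.0]
[13.9, -0.1, 0.5] [0.01, -0.0, -0.0]
```

The scoop ends at x ≈ 0.32 and the finger is at about 0.385, so it is clear.

>>> {"api": "play_rows", "payload": {"plan": [[[2.5, -0.1, 0.5, 0, 0, 0], [6.0, -0.1, 0.5, 0, 0, 0], [9.5, -0.1, 0.5, 0, 0, 0], [12.5, -0.1, 0.5, 0, 0, 0], [13.7, -0.1, 0.5, 0, 0, 0]]]}}

```text
time_s: 23.32
tcp_pos: [0.4226, -0.1469, 0.029]
ee_rot: [[-0.002, 0.645, -0.765], [-0.0, -0.765, -0.645], [-1.0, -0.001, 0.001]]
wrist_force: [0.6, -0.3, -0.1]
gripper_width: 0.997
```

>>> {"api": "play_rows", "payload": {"plan": [[[0, 0, 0, 0, 0, 0], [0, 0, 0, 0, 0, 0], [0, 0, 0, 0, 0, 0], [0, 0, 0, 0, 0, 0], [0, 0, 0, 0, 0, 0]]], "hand": 0}}

```text
time_s: 23.95
tcp_pos: [0.4228, -0.1473, 0.0304]
ee_rot: [[0.001, 0.644, -0.765], [-0.0, -0.765, -0.644], [-1.0, 0.001, -0.001]]
wrist_force: [-0.8, -0.6, 0.8]
gripper_width: 0.519
```

>>> {"api": "play_rows", "payload": {"plan": [[[-1, 0, 0, 0, 0, 0], [-4, 0, 0, 0, 0, 0], [-8, 0, 0, 0, 0, 0], [-12, 0, 0, 0, 0, 0], [-16.0, 0, 0, 0, 0, 0]]]}}

```text
time_s: 24.58
tcp_pos: [0.4219, -0.1471, 0.1918]
ee_rot: [[0.0, 0.644, -0.765], [0.0, -0.765, -0.644], [-1.0, -0.0, -0.0]]
wrist_force: [0.2, -0.4, -1.1]
gripper_width: 0.518
```

```bash
python3 go.py .6155 .165 .2 110
python3 - <<'E'
from m import *
p,d=r.capture('wrist');cv2.imwrite('pics/w12.png',p)
E
```

```text
t 24.575 p [ 0.4219 -0.1471  0.1918] az 130.1 j [  2.   6. -26.  -0. -58. 128.] w 0.517869307368245 F [ 0.2 -0.4 -1.1]
total [ -0.81 -11.41 -34.91] [ 2.01 -0.    0.  ] rows needed 9
[-0.1, -1.3, -3.9] [0.22, -0.0, 0.0]
[-0.2, -2.5, -7.8] [0.45, -0.0, 0.0]
[-0.3, -3.8, -11.6] [0.67, -0.0, 0.0]
[-0.4, -5.1, -15.5] [0.89, -0.0, 0.0]
[-0.4, -6.3, -19.4] [1.12, -0.0, 0.0]
[-0.5, -7.6, -23.3] [1.34, -0.0, 0.0]
[-0.6, -8.9, -27.2] [1.56, -0.0, 0.0]
[-0.7, -10.1, -31.0] [1.79, -0.0, 0.0]
[-0.8, -11.4, -34.9] [2.01, -0.0, 0.0]
```

View pics/w12.png

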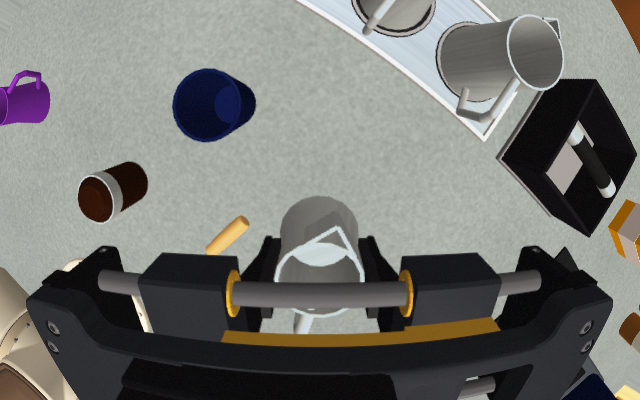

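Mini is held upright (spout at (340,235)) and the tumbler is undisturbed. Carrying it.

>>> {"api": "play_rows", "payload": {"plan": [[[-0.2, -1.1, -3.4, 0.2, 0, 0], [-0.4, -2.5, -7.8, 0.45, 0, 0], [-0.6, -4.0, -12.2, 0.7, 0, 0], [-0.8, -5.4, -16.6, 0.95, 0, 0], [-0.8, -6.9, -21.0, 1.2, 0, 0]]]}}

```text
time_s: 25.25
tcp_pos: [0.5391, 0.0422, 0.1985]
ee_rot: [[0.0, 0.47, -0.883], [0.0, -0.883, -0.47], [-1.0, -0.0, -0.0]]
wrist_force: [0.3, -0.3, -0.4]
gripper_width: 0.515
```

```bash
python3 go.py .6155 .165 .2 110
```

```text
t 25.25 p [0.5391 0.0422 0.1985] az 118.0 j [ 22.  15. -14.  -0. -61.  96.] w 0.5148771137230767 F [ 0.3 -0.3 -0.4]
total [ -0.15  -7.25 -12.52] [ 0.8 -0.   0. ] rows needed 4
[-0.0, -1.8, -3.1] [0.2, -0.0, 0.0]
[-0.1, -3.6, -6.3] [0.4, -0.0, 0.0]
[-0.1, -5.4, -9.4] [0.6, -0.0, 0.0]
[-0.1, -7.3, -12.5] [0.8, -0.0, 0.0]
```

>>> {"api": "play_rows", "payload": {"plan": [[[0, -2.1, -3.7, 0.2, 0, 0], [0, -4.3, -7.4, 0.4, 0, 0], [0, -6.0, -10.4, 0.6, 0, 0], [0, -7.0, -12.1, 0.8, 0, 0], [0, -7.1, -12.3, 0.8, 0, 0]]]}}

```text
time_s: 25.88
tcp_pos: [0.6137, 0.1623, 0.1974]
ee_rot: [[-0.001, 0.345, -0.939], [-0.0, -0.939, -0.345], [-1.0, -0.0, 0.001]]
wrist_force: [0.2, -0.5, -2.0]
gripper_width: 0.515
```

```bash
python3 go.py .6155 .165 .0395 110
```

```text
t 25.875 p [0.6137 0.1623 0.1974] az 110.2 j [ 29.  24.  -0.  -0. -66.  81.] w 0.5153035911486202 F [ 0.2 -0.5 -2. ]
total [15.79 -0.19 -0.28] [0.02 0.01 0.  ] rows needed 4
[3.9, -0.0, -0.1] [0.0, 0.0, 0.0]
[7.9, -0.1, -0.1] [0.01, 0.0, 0.0]
[11.8, -0.1, -0.2] [0.01, 0.01, 0.0]
[15.8, -0.2, -0.3] [0.02, 0.01, 0.0]
```

>>> {"api": "play_rows", "payload": {"plan": [[[3.5, -0.1, -0.2, 0, 0, 0], [7.5, -0.1, -0.2, 0, 0, 0], [11.5, -0.1, -0.2, 0, 0, 0], [14.0, -0.1, -0.2, 0, 0, 0], [15.0, -0.1, -0.2, 0, 0, 0]]]}}

```text
time_s: 26.5
tcp_pos: [0.6139, 0.1618, 0.0466]
ee_rot: [[-0.003, 0.343, -0.939], [-0.002, -0.939, -0.343], [-1.0, 0.0, 0.004]]
wrist_force: [0.2, -0.4, -1.8]
gripper_width: 0.516
```

>>> {"api": "play_rows", "payload": {"plan": [[[0.1, 0, 0, 0, 0, 0], [0.3, 0, 0, 0, 0, 0], [0.4, 0, 0, 0, 0, 0], [0.4, 0, 0, 0, 0, 0]]]}}

```text
time_s: 27.0
tcp_pos: [0.6156, 0.1632, 0.0447]
ee_rot: [[0.001, 0.344, -0.939], [0.0, -0.939, -0.344], [-1.0, -0.0, -0.001]]
wrist_force: [0.2, 0.5, -2.2]
gripper_width: 0.515
```

```bash
python3 go.py .6155 .165 .0393 110
```

```text
t 27.0 p [0.6156 0.1632 0.0447] az 110.1 j [ 29.  33. -10.   0. -47.  81.] w 0.5151019713573611 F [ 0.2  0.5 -2.2]
total [ 0.54 -0.17 -0.06] [ 0.01 -0.01  0.  ] rows needed 1
[0.5, -0.2, -0.1] [0.01, -0.01, 0.0]
```

>>> {"api": "play_rows", "payload": {"plan": [[[0.2, -0.1, 0, 0, 0, 0], [0.3, -0.1, 0, 0, 0, 0], [0.4, -0.1, 0, 0, 0, 0], [0.5, -0.1, 0, 0, 0, 0], [0.5, -0.1, 0, 0, 0, 0]]]}}

```text
time_s: 27.62
tcp_pos: [0.6149, 0.164, 0.0395]
ee_rot: [[0.0, 0.344, -0.939], [-0.0, -0.939, -0.344], [-1.0, 0.0, -0.0]]
wrist_force: [-2.1, -0.0, 3.0]
gripper_width: 0.517
```

Touching. Releasing.

>>> {"api": "play_rows", "payload": {"plan": [[[0, 0, 0, 0, 0, 0], [0, 0, 0, 0, 0, 0], [0, 0, 0, 0, 0, 0], [0, 0, 0, 0, 0, 0]]], "hand": 1}}

```text
time_s: 28.12
tcp_pos: [0.615, 0.1639, 0.0389]
ee_rot: [[-0.0, 0.344, -0.939], [-0.0, -0.939, -0.344], [-1.0, 0.0, 0.0]]
wrist_force: [0.1, 0.1, -0.2]
gripper_width: 0.884
```

>>> {"api": "play_rows", "payload": {"plan": [[[-1.5, 0, 0, 0, 0, 0], [-4, 0, 0, 0, 0, 0], [-8, 0, 0, 0, 0, 0], [-12, 0, 0, 0, 0, 0], [-16, 0, 0, 0, 0, 0]]]}}

```text
time_s: 28.75
tcp_pos: [0.615, 0.1639, 0.2018]
ee_rot: [[0.002, 0.344, -0.939], [0.001, -0.939, -0.344], [-1.0, 0.0, -0.002]]
wrist_force: [0.2, 0.7, 1.3]
gripper_width: 1.003
```

>>> {"api": "play_rows", "payload": {"plan": [[[-2, 0, 0, 0, 0, 0], [-3, 0, 0, 0, 0, 0], [-3, 0, 0, 0, 0, 0], [-3, 0, 0, 0, 0, 0]]]}}

```text
time_s: 29.25
tcp_pos: [0.6144, 0.1638, 0.2278]
ee_rot: [[-0.002, 0.344, -0.939], [-0.001, -0.939, -0.344], [-1.0, -0.0, 0.002]]
wrist_force: [0.0, 0.9, -0.9]
gripper_width: 0.996
```

```bash
python3 -W ignore - <<'E'
from m import *
G={'large':(.651,-.1935),'medium':(.639,-.074),'small':(.627,.0455),'mini':(.6155,.165)}
for n in('wrist','scene','side'): look(n,'_13',G)
print(r.sense()['time_s'],r.sense()['wrist_force'])
E
```

```text
wrist mini [0.6148 0.1644] res 0.0018 n 959 handle -174.43198489863707 -174.79203023142915 66
wrist small [0.6256 0.0467] res 0.0015 n 1469 handle -168.59713265489555 None 0
wrist medium [ 0.6377 -0.0731] res 0.0014 n 1253 handle 4.846388750117224 -82.97943735923364 9
wrist large [ 0.6495 -0.1933] res 0.0013 n 1138 handle 5.708813679190315 None 0
wrist tumbler [ 0.4227 -0.0161] res 0.0005 n 32 handle None None 0
scene mini [0.6169 0.1645] res 0.0017 n 331 handle -178.41503473446207 -177.63861167746563 17
scene small [0.6269 0.0466] res 0.0017 n 389 handle -176.26883715502217 -175.93702637368605 27
scene medium [ 0.6399 -0.0729] res 0.0019 n 448 handle -177.065247834993 -151.88359873625097 41
scene large [ 0.6517 -0.1931] res 0.002 n 467 handle -175.82594216502795 -175.53289385338212 35
scene tumbler [ 0.4293 -0.0165] res 0.0024 n 276 handle None None 0
side mini [0.6096 0.1632] res 0.0019 n 261 handle -171.45462168384506 -171.84928343518072 22
side small [0.6197 0.0449] res 0.0021 n 371 handle -172.9756638896554 -172.9342007493742 33
side medium [ 0.6337 -0.0746] res 0.0018 n 509 handle -173.56584813909006 -173.35821483639097 46
side large [ 0.6459 -0.195 ] res 0.0016 n 652 handle -172.83588621795326 -172.85535147013476 58
side tumbler [ 0.4223 -0.0175] res 0.0029 n 477 handle None None 0
29.4 [ 0.40573218 -0.0250158   0.89787597]
```

View pics/wrist_13.png

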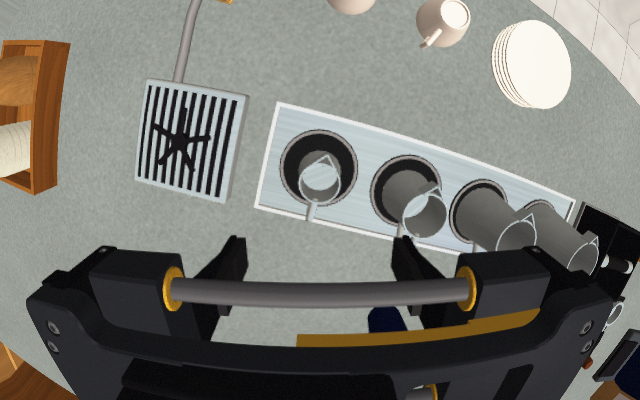

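View pics/side_13.png

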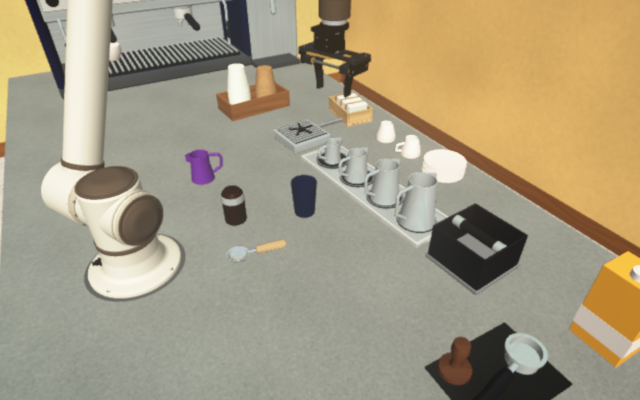

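All four are in order, upright, and within about 5 mm of their pads in each camera's own frame. The tumbler is unmoved and the gripper is clear.

```bash
python3 -c "
from station import r
print(r.finish_job())"
```

```text
the job is handed in; nothing more can be done
None
```

All four jugs are on the tray in order of size, smallest next to the rinser and largest at the far end, and the job was handed in at about 29 s. I placed large, medium, small, then mini. Each was gripped across the neck, turned handle-forward in the air, lowered until the wrist force showed contact, then released.

- **Position:** each camera put every jug within about 5.5 mm of its pad centre (limit 15 mm), comparing jug and pad in that camera's own frame. The wrist camera put them within about 2 mm of the pad positions I used as targets.
- **Handles:** they came out within about 4° of square to the row. Two wrist readings from the last look (medium and large) and one of the two medium estimates from the scene camera were wrong because few handle points were visible. The other readings for those jugs agreed.
- **Other objects:** the tumbler is upright and within about 2 mm of where it stood. The purple look-alike was not touched, and the gripper was clear of everything at hand-in.
- **Disagreement:** the scene and side cameras differed from each other by about 5–7 mm in x throughout, a steady calibration offset that I averaged out when setting the targets.

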